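Take the dry sanding block out of the sash-fronted drying hood

ROBOT

A 6-joint arm with a two-finger parallel gripper is mounted at the origin on the work surface. World frame = base frame: x ahead of the robot, y to its left, z up, the work surface at z = 0. Lengths are in mm, angles in rad, forces in N, time in s.
With the tool pointing down it reaches from about 350 to 875 mm from the base axis. Payload 4.2 kg.
Tool frame: the origin (TCP) lies on the mounting face of the last link; the fingertips stand 173 mm ahead of it and the grasp point (between the pads) lies 155 mm ahead of it; z points along the fingers, y is the line along which they close (so a half turn about z gives the same grasp; the last joint's range is limited). The gripper opens to 85 mm and grips with 20 to 120 N. Pads are 22 mm wide; open, the fingers measure 114 mm over their backs; the gripper's body (76 mm by 85 mm) begins 54 mm behind the grasp point. The pads swing forward as they close: fully open they stand 13 mm farther back than shut.
Start: joints at [1.387, 0.385, 0.008, 0, -1.194, -0.259], TCP at [267.761, 564.716, 404.712] pointing down, gripper open.
Joint ranges: [-3.14, 3.14], [-1.21, 2.06], [-1.07, 1.41], [-3.16, 2.05], [-2.99, -0.16], [-3.1, 3.1]. Speed limits (rad/s): [2.79, 2.79, 3.14, 3.14, 3.14, 3.14].

INTERFACE

Orientations are given as a unit quaternion [x, y, z, w].
In Python, from bench import arm gives the robot as it stands. The module is installed in compiled form; this text tells all that it offers.
- The arm moves only by the tool move_arm, never from a script. Its arguments are lists of equal length, an entry for each row: "fingers": the finger opening in mm, from 0 to 85.4; "travel": the shift along the tool's x, y, z in mm, a list of three; "dr": the turn, a rotation vector about the tool's x, y, z in rad, a list of three. A call has 1 to 10 rows; each row is the pose to reach, as a shift and turn from the pose commanded when the call began, along the tool's axes at that moment; what a row does not reach only later rows make up. A row lasts 1/10 s, in which the tool goes at most 50 mm and 8.59 degrees, less where a joint would pass 70% of its speed; a pose out of reach is approached as far as the arm can. A call with a gripper value outside its range is refused whole. The fingers move at their own pace and stop on an object; the grip force is fixed at half the most. Time passes only in rows, so rows that repeat a pose let the fingers close. It gives the time, the measured TCP pose, the force, the opening and the grip force at its end, in the units of the state.
- arm.read_state(): the state, without advancing time (a new reading comes with each control period).
- arm.get_image(name): name is "side" or "top" or "wrist"; returns the picture (384x512x3 uint8, red, green, blue); there is no depth.
- arm.camera_model(name): a dict with "intrinsics" (3x3 intrinsics, pixels), "pose" (4x4, takes a point from camera to world coordinates). Camera axes: x right, y up, looking along -z (the intrinsics and any distortion apply to the point x, -y, -z); pixel columns grow to the right and rows downward; lengths in mm; the calibration is good to about 2 mm. A picture is of the moment at which its call begins: read the wrist's pose just before it. camera_model takes no time and is no camera call; for the wrist camera it gives the pose at the moment of the call.
- arm.job_done(): hands the job in; it is judged then, once.
The state is a dict: "clock": time; "joints": joint angles; "joint_vel": joint speeds; "joint_efforts": joint torques, N m; "position": TCP position; "ee_rot": TCP orientation; "contact_force": force on the tool from outside, world axes, zero at the start; "wrist_torque": the same for the moment, N m; "gripper_width": finger opening in mm; "grasp_force": force on a finger pad.
Only numpy, scipy, OpenCV 4.12 (cv2) and the standard library are available. Lean on these libraries where they do the work, as an engineer would, in place of code of your own. Each camera call takes 0.05 s, during which the arm holds its last target. There are 200 camera calls.

TASK

Open the drying hood by sliding its red-handled sash up, lift the red-handled sanding block out of the yellow bin inside and set it down gently, base down, in the middle of the green mat on the bench. Then slide the sash fully shut again without letting it slam, to keep the dust out; leave the blue-handled block and the bin in the hood, and the spray can and glue bottle, where they are.

Things in the scene. Friction and masses are not known exactly. Their poses are not given: they have to be found in the camera images.
- hood: Fixed clear-walled drying hood, 260 deep (x), 420 wide (y), front to its -x. Origin: on the bench under its middle. Base 12 thick, x -120 to 140. Clear roof 300-312 high from x = -86, side walls y = +-200, back wall x = 137. Sash plane x = -100 between guide posts (30 x 20, 585 tall, y = +-200) with a bar across at 585-605: enter only under the raised sash.
- sash (a joint): Clear sash with yellow bottom rail, 380 wide, 288 tall, sliding straight up in the hood's front. Value: m raised; 0 = fully shut (bottom edge 12 mm above the bench), 0.28 = top stop (bottom edge 292 mm up). May start a little raised. A brake holds it at any height; about 12 N raises it, about 3 N lowers it.
- sash_handle (a point): Grip point of the sash's red upright D-handle, moves with the sash: centre of an upright bar 16 x 16 x 80 tall, 50 in front of the sash plane, at hood y = +145, 62 above the bench when shut. Arms 14 high and 16 wide (y) at its two ends run back to the sash. Pinch it across y, from in front and above. Axes as the hood's.
- bin: Loose yellow stacking bin in the hood, 140 (x) x 230 (y), open on top, walls and floor 4 thick; side and back walls 45 tall, front wall (-x, to the sash) only 14 tall. Origin: centre of its underside.
- red_block: Sanding block with red handle, about 180 g. Wooden base 100 (x) x 46 (y) x 16 high, grey underside; along its middle an upright red rib 80 (x) x 22 (y), from 16 to 56 high: grip it across y. Origin: centre of its underside, z up. Starts base down in the left or right half of the bin, its length roughly front to back.
- blue_block: The same block with a blue handle, in the other half of the bin; stays there. Origin: centre of its underside.
- mat: Fixed green mat on the bench to the right of the hood (-y), 160 x 160 x 4 thick. Origin: centre of its underside.
- spray_can: Steel and blue spray can, diameter 64, 190 tall, standing on the bench. Origin: centre of its underside. Bystander.
- glue_bottle: White glue bottle with a red cap, diameter 60, 150 tall, standing on the bench. Origin: centre of its underside. Bystander.
There are look-alikes about, which are no part of the job. Of the things that look like the mat, the smaller one is meant.

How it is judged (in metres and radians):
On the way, in this order (a step that is already met when the one before it is completed fails the run):
1. the sash has been raised by more than 150 mm (value of joint sash above 0.15 m), for 0.2 s.
2. the red-handled block stands on the mat, let go, within 40 mm of its middle along either side of the mat (x of red_block in the frame of mat between -0.04 and 0.04 m and y of red_block in the frame of mat between -0.04 and 0.04 m and z of red_block in the frame of mat between -0.002 and 0.009 m and angle between red_block's own z axis and vertical below 0.1 rad and contact force between the fingers and red_block below 0.1 N and linear speed of red_block below 0.03 m/s), for 0.2 s.
At the end, for the whole second after the job is handed in: Sash shut within 8 mm, still; red block let go, at rest, base down (0.1 rad) on the mat, centre within 40 mm of its middle along either side; blue block base down in the bin; bin, spray can and glue bottle within 30 mm of their starts (all of step 2 and value of joint sash below 0.008 m and velocity of joint sash between -0.01 and 0.01 m/s and x of blue_block in the frame of bin between -0.06 and 0.06 m and y of blue_block in the frame of bin between -0.1 and 0.1 m and z of blue_block in the frame of bin between -0.002 and 0.012 m and angle between blue_block's own z axis and vertical below 0.1 rad and distance of each of bin, spray_can, glue_bottle from where it was at the start of the episode below 0.03 m); the robot touches nothing.
It fails at once if the sash slams: moving down faster than 0.35 m/s in the last 40 mm (value of joint sash below 0.04 m and velocity of joint sash below -0.35 m/s).
It fails at once if the red-handled block is dropped: not held by the fingers and faster than 0.5 m/s (contact force between the fingers and red_block below 0.05 N and linear speed of red_block above 0.5 m/s).
It fails at once if the bin is shifted by more than 30 mm (distance of bin from where it was at the start of the episode above 0.03 m).
It fails at once if the blue-handled block is moved by more than 30 mm (distance of blue_block from where it was at the start of the episode above 0.03 m).
It fails at once if the spray can or the glue bottle is moved by more than 30 mm or tipped (distance of any of spray_can, glue_bottle from where it was at the start of the episode above 0.03 m or angle between any of spray_can, glue_bottle's own z axis and vertical above 0.3 rad).
It also fails if it takes over 72 s, if anything falls off the work surface, if the arm or the gripper's body presses on something with over 40 N, if the wrist force passes 120 N, or if a joint passes its speed limit or range.

## Working session

There is one attempt and no reset: what is moved stays moved. The work goes in short steps, Python scripts to look and compute and a tool call to move; the robot and the scene stay as the last step left them, time stands still between calls to the robot, and variables do not carry over. Pictures are saved under pics/ and viewed, at most 10 in all, crops included, and the job is handed in when it is done.

Besides the shell and the picture viewer there is one more tool, called after "Call:" as name(argument=value, ...) on one line, values as JSON. move_arm: Moves the arm, as the interface text tells. Its arguments: {"type":"object","properties":{"fingers":{"type":"array","items":{"type":"number"}},"travel":{"type":"array","items":{"type":"array","items":{"type":"number"}}},"dr":{"type":"array","items":{"type":"array","items":{"type":"number"}}}},"required":["fingers","travel","dr"]}

```bash
mkdir -p pics; python3 - <<'E'
from bench import arm
import cv2, numpy as np
np.set_printoptions(precision=4,suppress=True)
s=arm.read_state(); print(s)
for n in ["side","top","wrist"]:
    m=arm.camera_model(n); print(n,m)
    im=arm.get_image(n); cv2.imwrite(f"pics/{n}0.png",im[:,:,::-1])
E
```

```text
{'clock': 0.0, 'joints': array([ 1.3866,  0.3855,  0.0066, -0.0005, -1.194 , -0.2586]), 'joint_vel': array([-0.0009,  0.0015,  0.0006, -0.0011, -0.0006, -0.0007]), 'joint_efforts': array([ -0.0011, -39.2291,  18.8398,   4.1863,  -0.0047,   0.    ]), 'position': array([267.6804, 564.5437, 403.6321]), 'ee_rot': array([ 0.9756, -0.2197, -0.0002,  0.0011]), 'contact_force': array([ 0.4911,  0.8291, -0.3738]), 'wrist_torque': array([-0.0436, -0.0193,  0.0212]), 'grasp_force': 0.0, 'gripper_width': 85.15224101928068}
side {'intrinsics': array([[364.2845,   0.    , 249.5875],
       [  0.    , 364.2845, 195.2339],
       [  0.    ,   0.    ,   1.    ]]), 'pose': array([[   0.879 ,    0.4542,   -0.1452,  299.2003],
       [  -0.4769,    0.8365,   -0.2701, -300.2233],
       [  -0.0012,    0.3067,    0.9518, 1256.7778],
       [   0.    ,    0.    ,    0.    ,    1.    ]])}
top {'intrinsics': array([[429.9089,   0.    , 259.8035],
       [  0.    , 429.9089, 192.8763],
       [  0.    ,   0.    ,   1.    ]]), 'pose': array([[  -0.0044,    0.9985,   -0.0537,  416.548 ],
       [  -1.    ,   -0.0046,   -0.0028,   29.6702],
       [  -0.003 ,    0.0537,    0.9986, 1303.1982],
       [   0.    ,    0.    ,    0.    ,    1.    ]])}
wrist {'intrinsics': array([[320.0849,   0.    , 257.9283],
       [  0.    , 320.0849, 194.9776],
       [  0.    ,   0.    ,   1.    ]]), 'pose': array([[ -0.4286,   0.87  ,   0.2436, 329.4974],
       [ -0.9035,  -0.4137,  -0.1121, 535.7797],
       [  0.0033,  -0.2681,   0.9634, 372.3257],
       [  0.    ,   0.    ,   0.    ,   1.    ]])}
```

View pics/side0.png

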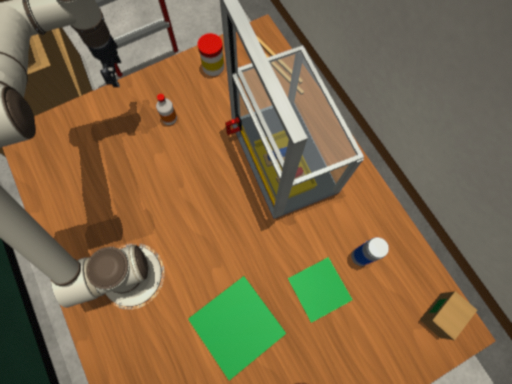

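View pics/top0.png

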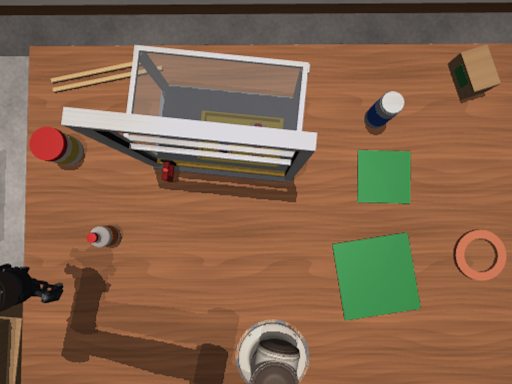

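The side view shows the hood with the red handle at about (233,127), the small mat at (320,289), the can at (370,250) and the glue bottle at (165,110). In the top view the handle is at (168,172), the small mat at (384,177), the can at (385,108) and the bottle at (103,237). The bin is partly hidden, so I'll enlarge.

```bash
cat > h.py <<'E'
import numpy as np, cv2
from bench import arm
np.set_printoptions(precision=3,suppress=True)
def ray(n,px,m=None):
    m=m or arm.camera_model(n); K,P=m["intrinsics"],m["pose"]
    d=np.linalg.inv(K)@[px[0],px[1],1.]; d=P[:3,:3]@[d[0],-d[1],-d[2]]
    return P[:3,3],d/np.linalg.norm(d)
def at(n,px,z,m=None):
    o,d=ray(n,px,m); return o+d*(z-o[2])/d[2]
def tri(*rs):
    A=sum(np.eye(3)-np.outer(d,d) for o,d in rs); b=sum((np.eye(3)-np.outer(d,d))@o for o,d in rs)
    p=np.linalg.solve(A,b); return p,[np.linalg.norm(np.cross(p-o,d)) for o,d in rs]
def proj(n,p,m=None):
    m=m or arm.camera_model(n); P=m["pose"]; c=(np.atleast_2d(p)-P[:3,3])@P[:3,:3]
    u=np.c_[c[:,0],-c[:,1],-c[:,2]]@m["intrinsics"].T; return u[:,:2]/u[:,2:]
E
python3 - <<'E'
import cv2,numpy as np
from h import *
t=cv2.imread("pics/top0.png");s=cv2.imread("pics/side0.png")
a=cv2.resize(t[40:215,55:321],None,fx=3,fy=3,interpolation=cv2.INTER_CUBIC);cv2.imwrite("pics/tc.png",a)
a=cv2.resize(s[0:220,215:375],None,fx=2.7,fy=2.7,interpolation=cv2.INTER_CUBIC);cv2.imwrite("pics/sc.png",a)
for n,im in(("top",t),("side",s)):
    hsv=cv2.cvtColor(im,cv2.COLOR_BGR2HSV)
    for nm,lo,hi in(("green",(50,120,60),(75,255,255)),("red",(0,190,50),(4,255,255)),("red2",(174,190,50),(180,255,255)),("blue",(105,150,40),(130,255,255))):
        k,_,st,c=cv2.connectedComponentsWithStats(cv2.inRange(hsv,lo,hi))
        for i in range(1,k):
            if st[i,4]>8: print(n,nm,st[i],c[i],at(n,c[i],4))
E
```

```text
top green [ 358  151   52   52 2658] [383.553 176.57 ] [ 534.24  -341.855    4.   ]
top green [ 333  233   87   87 5789] [375.903 276.049] [ 235.61  -313.044    4.   ]
top red [ 30 127  37  34 868] [ 46.98 143.5 ] [640.256 681.728   4.   ]
top red [162 162  12  20 157] [168.121 171.713] [552.104 311.417   4.   ]
top red [ 87 233  10   9  22] [ 92.273 238.364] [351.544 538.662   4.   ]
top blue [367 104  23  22 219] [375.242 117.16 ] [ 716.348 -320.121    4.   ]
side green [ 289  258   63   64 2275] [319.504 289.259] [ 538.148 -345.551    4.   ]
side green [ 189  277   97  103 5223] [236.43  327.178] [ 239.036 -318.652    4.   ]
side red [160   0   9  21  62] [163.935   9.323] [567.636 974.745   4.   ]
side red [169  27   8  24  59] [172.356  38.746] [534.504 816.098   4.   ]
side red [198  34  24  23 445] [209.701  44.829] [658.314 713.563   4.   ]
side red [115  64   6  12  25] [117.44  70.56] [272.277 779.293   4.   ]
side red [157  94   7   7  39] [160.282  97.179] [374.157 582.308   4.   ]
side red [226 117  14  17 114] [232.509 125.43 ] [567.216 334.927   4.   ]
side blue [354 246  16  18 139] [360.223 256.129] [ 718.992 -318.38     4.   ]
```

View pics/tc.png

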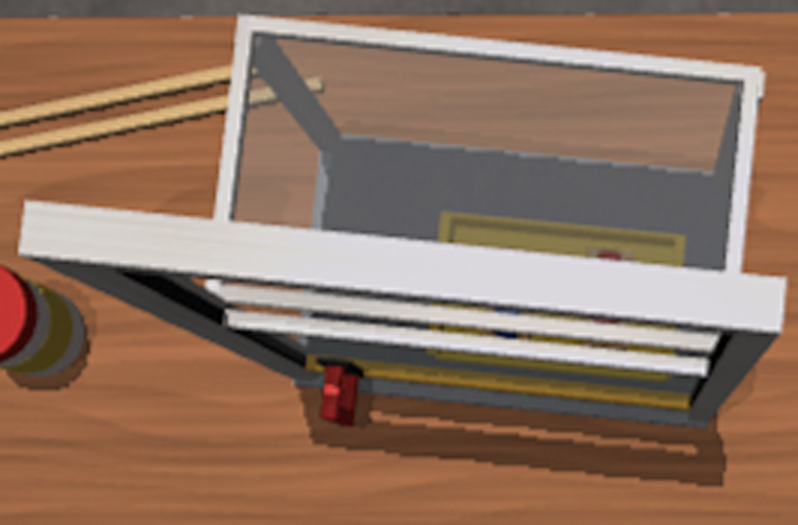

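View pics/sc.png

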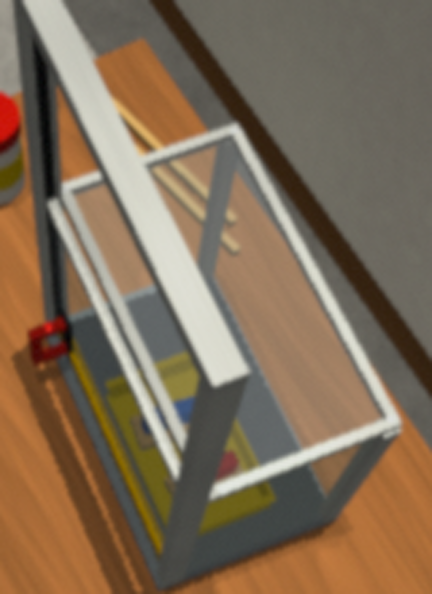

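The crops show the sash nearly shut, with its yellow rail just above the base. The bin's back corners are at crop (440,212) and (686,235). The red rib is at crop top (608,256) and side (228,463), in the right (-y) half. Blue is in the left half.

```bash
python3 - <<'E'
from h import *
from scipy.optimize import least_squares
T=lambda u,v:(55+u/3-.33,40+v/3-.33); S=lambda u,v:(215+u/2.7-.3,v/2.7-.3)
print("handle",tri(ray("top",(168.1,171.7)),ray("side",(232.5,125.4))))
print("red",tri(ray("top",T(608,256)),ray("side",S(228,463))))
print("blue",tri(ray("top",T(507,325)),ray("side",S(183,408))))
print("mat",tri(ray("top",(383.55,176.57)),ray("side",(319.5,289.26))))
obs=[("top",T(240,15),(140,210,312)),("top",T(765,68),(140,-210,312)),("top",T(298,382),(-120,210,0)),("top",T(708,425),(-120,-210,0)),
("side",S(237,124),(140,210,312)),("side",S(400,424),(140,-210,312)),("side",S(165,588),(-120,-210,0))]
def f(p,o=obs):
    c,s=np.cos(p[2]),np.sin(p[2]);R=np.array([[c,-s,0],[s,c,0],[0,0,1]])
    return np.concatenate([(proj(n,R@np.array(q)+[p[0],p[1],0])-px).ravel() for n,px,q in o])
r=least_squares(f,[650,150,0.1],loss="soft_l1");print("hood",r.x,r.fun.reshape(-1,2))
p=r.x;c,s=np.cos(p[2]),np.sin(p[2]);R=np.array([[c,-s,0],[s,c,0],[0,0,1]])
print("handle shut exp",R@[-150,145,62]+[p[0],p[1],0])
for w in ((22,200),(785,280)): print("bar back corners in hood",R.T@(at("top",T(*w),605)-[p[0],p[1],0]))
for w in ((440,212),(686,235)): print("bin back corners in hood",R.T@(at("top",T(*w),57)-[p[0],p[1],0]), at("top",T(*w),57))
for nm,a in(("red",tri(ray("top",T(608,256)),ray("side",S(228,463)))[0]),("blue",tri(ray("top",T(507,325)),ray("side",S(183,408)))[0]),("h",tri(ray("top",(168.1,171.7)),ray("side",(232.5,125.4)))[0])): print(nm,R.T@(a-[p[0],p[1],0]))
im=cv2.imread("pics/top0.png")
g=cv2.inRange(cv2.cvtColor(im,cv2.COLOR_BGR2HSV),(50,120,60),(75,255,255));g[:,:350]=0;g[220:]=0
b=cv2.boxPoints(cv2.minAreaRect(cv2.findNonZero(g)));print([at("top",q,4) for q in b])
s=arm.read_state();print(s["position"],s["ee_rot"])
E
```

```text
handle (array([545.662, 291.351,  92.148]), [np.float64(2.8983291629622943), np.float64(2.8983291629623866)])
red (array([685.611,  40.011,  38.613]), [np.float64(1.0251230513995542), np.float64(1.0251230513994982)])
blue (array([628.016, 122.252, 111.639]), [np.float64(23.986002739456833), np.float64(23.986002739456836)])
mat (array([ 537.156, -344.89 ,   -3.051]), [np.float64(2.4528503593658533), np.float64(2.452850359365821)])
hood [662.192 135.052  -0.109] [[-1.284 -1.413]
 [ 1.261 -1.043]
 [-0.459  0.479]
 [ 0.018  0.416]
 [-1.144 -1.375]
 [ 0.981  1.295]
 [-3.265  1.623]]
handle shut exp [528.806 295.468  62.   ]
bar back corners in hood [-87.541 213.399 605.   ]
bar back corners in hood [ -88.31  -207.262  605.   ]
bin back corners in hood [56.953 75.235 57.   ] [726.97  203.665  57.   ]
bin back corners in hood [  59.201 -166.365   57.   ] [702.996 -36.753  57.   ]
red [ 33.591 -91.94   38.613]
blue [-32.585 -16.431 111.639]
h [-132.797  142.735   92.148]
[array([ 481.673, -212.941,    4.   ]), array([ 951.439, -413.462,    4.   ]), array([ 871.957, -597.909,    4.   ]), array([ 405.334, -394.674,    4.   ])]
[267.707 564.598 403.886] [ 0.976 -0.22  -0.     0.001]
```

```bash
cat >> h.py <<'E'
from scipy.spatial.transform import Rotation as Ro
HX,HY,HW=662.2,135.0,-0.109
RH=Ro.from_euler('z',HW).as_matrix()
def hw(p): return RH@np.array(p,float)+[HX,HY,0]
def wh(p): return RH.T@(np.array(p,float)-[HX,HY,0])
def ori(a,yaw=HW):  # a: deg below horizontal
    a=np.radians(a);z=np.array([np.cos(a),0,-np.sin(a)]);x=np.array([np.sin(a),0,np.cos(a)])
    return Ro.from_euler('z',yaw)*Ro.from_matrix(np.c_[x,np.cross(z,x),z])
def plan(g,a,yaw=HW):  # g: world grasp point
    s=arm.read_state();R0=Ro.from_quat(s["ee_rot"]);R1=ori(a,yaw)
    t=np.array(g)-155*R1.as_matrix()[:,2]
    tr=R0.inv().apply(t-s["position"]);dr=(R0.inv()*R1).as_rotvec()
    print("tcp",t,"travel",tr.round(1),"len",np.linalg.norm(tr).round(),"dr",dr.round(4),"deg",np.degrees(np.linalg.norm(dr)).round(1))
def st():
    s=arm.read_state();R=Ro.from_quat(s["ee_rot"]).as_matrix();g=s["position"]+155*R[:,2]
    print("t",s["clock"],"grasp",g,"hood",wh(g),"z",R[:,2],"q",s["joints"],"F",s["contact_force"],"w",s["gripper_width"],"gf",s["grasp_force"])
E
python3 - <<'E'
from h import *
st();plan(hw([-228,145,160]),45)
E
```

```text
t 0.15 grasp [267.616 564.358 248.886] hood [-438.949  383.886  248.886] z [-0.001 -0.002 -1.   ] q [ 1.387  0.385  0.007 -0.    -1.194 -0.259] F [-0.161 -0.577  0.594] w 85.5767486814478 gf 0.0
tcp [342.376 315.865 269.602] travel [174.  192.5 134.6] len 292.0 dr [ 0.133  0.778 -0.316] deg 48.7
```

Call:
move_arm(fingers=[50,50,50,50,50,50,50,50,50,50], travel=[[174,192.5,134.6],[174,192.5,134.6],[174,192.5,134.6],[174,192.5,134.6],[174,192.5,134.6],[174,192.5,134.6],[174,192.5,134.6],[174,192.5,134.6],[174,192.5,134.6],[174,192.5,134.6]], dr=[[0.133,0.778,-0.316],[0.133,0.778,-0.316],[0.133,0.778,-0.316],[0.133,0.778,-0.316],[0.133,0.778,-0.316],[0.133,0.778,-0.316],[0.133,0.778,-0.316],[0.133,0.778,-0.316],[0.133,0.778,-0.316],[0.133,0.778,-0.316]])

```text
clock: 1.15
position: [341.8, 313.2, 268.0]
ee_rot: [0.923, -0.05, 0.381, 0.022]
contact_force: [0.0, -0.5, 1.0]
gripper_width: 50.3
grasp_force: 0.0
```

```bash
python3 - <<'E'
from h import *
st()
m=arm.camera_model("wrist");im=arm.get_image("wrist")[:,:,::-1].copy();np.savez("w1.npz",im=im,K=m["intrinsics"],P=m["pose"])
for v in(0,20):
  print(v,proj("wrist",[hw([-150,145,62+v]),hw([-158,145,102+v]),hw([-158,145,22+v])],m))
cv2.imwrite("pics/w1.png",im)
E
```

```text
t 1.15 grasp [450.475 300.983 158.12 ] hood [-228.525  141.966  158.12 ] z [ 0.701 -0.079 -0.709] q [ 0.765  0.238 -1.013  1.932 -0.619 -1.138] F [ 0.017 -0.546  0.973] w 50.26771002879313 gf 0.0
0 [[253.961 208.107]
 [253.494 192.166]
 [254.223 235.955]]
20 [[253.776 196.118]
 [253.233 176.518]
 [254.076 227.107]]
```

View pics/w1.png

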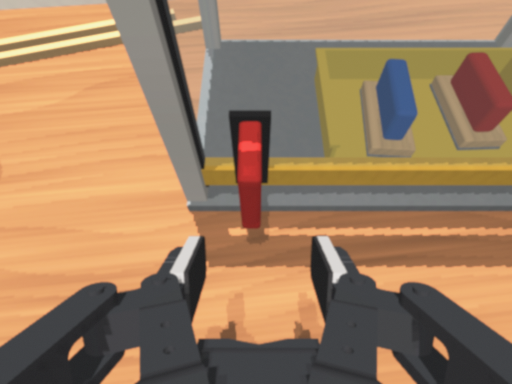

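The wrist view shows the handle bar's front face from about (250,182) to (251,228), so the sash starts raised about 15 mm and the handle is about 3 mm left of the prediction. Both blocks are visible, blue at (398,98) and red at (480,92). Joints 3 and 4 are close to their limits, so I'll steepen the tool.

```bash
python3 - <<'E'
from h import *
plan(hw([-150-40,148,79+69]),60)
E
```

```text
tcp [412.388 311.221 282.234] travel [59.2 -5.3 39.7] len 71.0 dr [ 0.002 -0.26  -0.001] deg 14.9
```

Call:
move_arm(fingers=[50,50,50,50], travel=[[59.2,-5.3,39.7],[59.2,-5.3,39.7],[59.2,-5.3,39.7],[59.2,-5.3,39.7]], dr=[[0.002,-0.26,0],[0.002,-0.26,0],[0.002,-0.26,0],[0.002,-0.26,0]])

```text
clock: 1.6
position: [413.3, 315.4, 284.8]
ee_rot: [0.964, -0.053, 0.26, 0.011]
contact_force: [-0.6, 0.5, 0.7]
gripper_width: 50.0
grasp_force: 0.0
```

```bash
python3 - <<'E'
from h import *
st();plan(hw([-150,148,79]),60)
m=arm.camera_model("wrist");im=arm.get_image("wrist")[:,:,::-1].copy();np.savez("w2.npz",im=im,K=m["intrinsics"],P=m["pose"])
print(proj("wrist",[hw([-150,148,77]),hw([-158,148,117]),hw([-158,148,37])],m))
hsv=cv2.cvtColor(im,cv2.COLOR_BGR2HSV);r=cv2.inRange(hsv,(0,190,50),(4,255,255))|cv2.inRange(hsv,(174,190,50),(180,255,255))
k,_,s,c=cv2.connectedComponentsWithStats(r);print(s[s[:,4]>30],c[s[:,4]>30])
cv2.imwrite("pics/w2.png",im)
E
```

```text
t 1.6 grasp [490.828 307.871 150.77 ] hood [-189.161  153.203  150.77 ] z [ 0.5   -0.049 -0.865] q [ 0.824  0.272 -0.849  1.321 -0.426 -0.59 ] F [-0.606  0.475  0.692] w 50.00355104259131 gf 0.0
tcp [452.15  306.87  213.234] travel [-1.7  4.8 81.7] len 82.0 dr [-0.006 -0.003 -0.003] deg 0.4
[[266.495 214.002]
 [268.069 214.17 ]
 [265.518 233.613]]
[[     0      0    512    384 196263]
 [   256    134     24     20    265]] [[255.481 191.576]
 [267.392 141.309]]
```

View pics/w2.png

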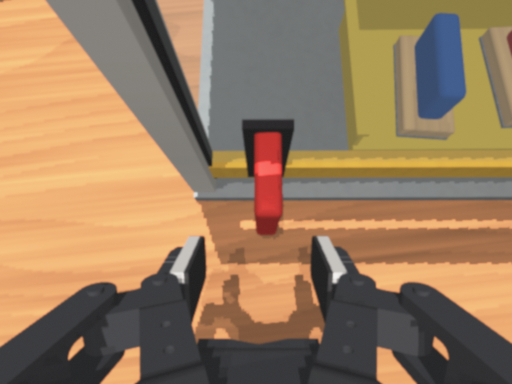

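The handle's top face runs from (268,133) to (268,215), which matches the prediction for the sash raised 15 mm. I'll move in.

Call:
move_arm(fingers=[50,50,50,50,50,50], travel=[[0,4.8,20],[-1,4.8,41],[-1.7,4.8,62],[-1.7,4.8,81.7],[-1.7,4.8,81.7],[-1.7,4.8,81.7]], dr=[[0,0,0],[0,0,0],[0,0,0],[0,0,0],[0,0,0],[0,0,0]])

```text
clock: 2.25
position: [451.0, 304.7, 212.2]
ee_rot: [0.964, -0.052, 0.259, 0.013]
contact_force: [-1.1, -0.4, 0.5]
gripper_width: 50.2
grasp_force: 0.0
```

```bash
python3 - <<'E'
from h import *
st();plan(hw([-150,148,79]),60)
E
```

```text
t 2.25 grasp [528.313 296.671  78.056] hood [-150.679  146.147   78.056] z [ 0.499 -0.052 -0.865] q [ 0.558  0.413 -0.855  1.942 -0.337 -0.989] F [-1.11  -0.352  0.478] w 50.16616308527337 gf 0.0
tcp [452.15  306.87  213.234] travel [ 1.3 -2.3 -0.5] len 3.0 dr [-0.003 -0.002 -0.   ] deg 0.2
```

Call:
move_arm(fingers=[0,0,0,0,0], travel=[[0,-2,0],[0,-2,0],[0,-2,0],[0,-2,0],[0,-2,0]], dr=[[0,0,0],[0,0,0],[0,0,0],[0,0,0],[0,0,0]])

```text
clock: 2.75
position: [450.7, 306.5, 212.8]
ee_rot: [0.964, -0.053, 0.26, 0.013]
contact_force: [-3.0, -3.7, 2.8]
gripper_width: 15.1
grasp_force: 61.1
```

```bash
python3 - <<'E'
from h import *
st()
s=arm.read_state();R=Ro.from_quat(s["ee_rot"]).inv();print("up10",R.apply([0,0,10]))
E
```

```text
t 2.75 grasp [528.194 298.395  78.759] hood [-150.985  147.848   78.759] z [ 0.5   -0.052 -0.864] q [ 0.565  0.413 -0.854  1.932 -0.34  -0.985] F [-2.988 -3.727  2.783] w 15.148332487399404 gf 61.07383131980896
up10 [ 5.027 -0.024 -8.645]
```

Gripped, 15 mm wide. I'll raise it 80 mm as a first step.

Call:
move_arm(fingers=[0,0,0,0,0,0], travel=[[7.5,0,-13],[15,0,-26],[22.5,0,-39],[30,0,-52],[40,0,-69.2],[40,0,-69.2]], dr=[[0,0,0],[0,0,0],[0,0,0],[0,0,0],[0,0,0],[0,0,0]])

```text
clock: 3.35
position: [450.6, 306.6, 293.2]
ee_rot: [0.964, -0.053, 0.26, 0.013]
contact_force: [-1.7, -4.8, 2.3]
gripper_width: 15.5
grasp_force: 62.8
```

```bash
python3 - <<'E'
from h import *
st()
E
```

```text
t 3.35 grasp [528.182 298.414 159.276] hood [-151.     147.865  159.276] z [ 0.5   -0.053 -0.864] q [ 0.777  0.294 -0.787  1.261 -0.42  -0.477] F [-1.671 -4.756  2.258] w 15.500689910870197 gf 62.818626165390015
```

Call:
move_arm(fingers=[0,0,0,0,0,0,0,0,0], travel=[[12.5,0,-21.6],[25,0,-43.2],[37.5,0,-64.8],[50,0,-86.5],[62.5,0,-108],[75,0,-129.7],[87,0,-150.5],[87,0,-150.5],[87,0,-150.5]], dr=[[0,0,0],[0,0,0],[0,0,0],[0,0,0],[0,0,0],[0,0,0],[0,0,0],[0,0,0],[0,0,0]])

```text
clock: 4.25
position: [450.5, 306.3, 466.9]
ee_rot: [0.964, -0.052, 0.261, 0.012]
contact_force: [-4.3, -1.6, 2.5]
gripper_width: 15.2
grasp_force: 65.3
```

```bash
python3 - <<'E'
from h import *
st()
im=arm.get_image("wrist")[:,:,::-1];t=arm.get_image("top")[:,:,::-1]
cv2.imwrite("pics/w3.png",np.hstack([cv2.resize(im,(400,300)),cv2.resize(t[20:215,50:310],(400,300))]))
E
```

```text
t 4.25 grasp [528.205 298.341 333.064] hood [-150.969  147.795  333.064] z [ 0.501 -0.051 -0.864] q [ 0.939  0.133 -0.433  0.633 -0.826  0.128] F [-4.277 -1.621  2.528] w 15.206105873297401 gf 65.30592083930969
```

View pics/w3.png

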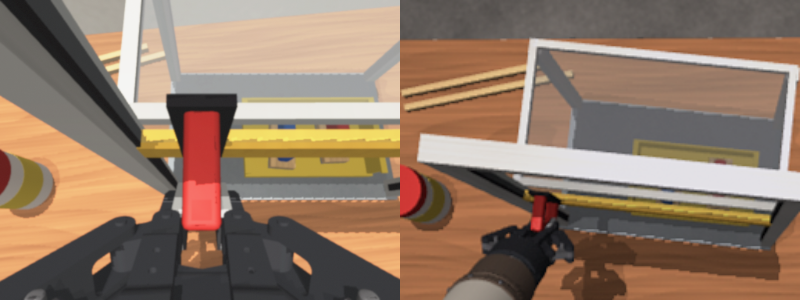

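Sash is up about 269 mm (the rail is clearly raised with the hand). I'll release and back off.

Call:
move_arm(fingers=[50,50,50,50,50,50,50], travel=[[0,0,0],[0,0,0],[0,0,0],[0,0,-30],[0,0,-70],[0,0,-110],[0,0,-110]], dr=[[0,0,0],[0,0,0],[0,0,0],[0,0,0],[0,0,0],[0,0,0],[0,0,0]])

```text
clock: 5.05
position: [395.0, 312.1, 567.7]
ee_rot: [0.963, -0.052, 0.263, 0.007]
contact_force: [0.3, 0.0, 0.5]
gripper_width: 50.1
grasp_force: 0.0
```

```bash
python3 - <<'E'
from h import *
st();plan(hw([-170,-90,200]),45)
E
```

```text
t 5.05 grasp [473.5   305.675 434.219] hood [-206.147  149.135  434.219] z [ 0.507 -0.041 -0.861] q [ 1.064  0.02  -0.293  0.55  -1.087  0.179] F [0.256 0.008 0.537] w 50.10082789739705 gf 0.0
tcp [374.467  75.95  309.602] travel [-125.8  240.5  221.7] len 350.0 dr [-0.013  0.252 -0.005] deg 14.5
```

Call:
move_arm(fingers=[50,50,50,50,50,50,50,50,50,50], travel=[[-125.8,240.5,221.7],[-125.8,240.5,221.7],[-125.8,240.5,221.7],[-125.8,240.5,221.7],[-125.8,240.5,221.7],[-125.8,240.5,221.7],[-125.8,240.5,221.7],[-125.8,240.5,221.7],[-125.8,240.5,221.7],[-125.8,240.5,221.7]], dr=[[0,0.252,0],[0,0.252,0],[0,0.252,0],[0,0.252,0],[0,0.252,0],[0,0.252,0],[0,0.252,0],[0,0.252,0],[0,0.252,0],[0,0.252,0]])

```text
clock: 6.05
position: [374.7, 87.8, 373.2]
ee_rot: [0.934, -0.055, 0.352, 0.026]
contact_force: [-1.0, 0.4, -0.7]
gripper_width: 50.1
grasp_force: 0.0
```

```bash
python3 - <<'E'
from h import *
st()
m=arm.camera_model("wrist");im=arm.get_image("wrist")[:,:,::-1].copy();np.savez("w4.npz",im=im,K=m["intrinsics"],P=m["pose"])
cv2.imwrite("pics/w4.png",cv2.resize(im,(800,600),interpolation=cv2.INTER_CUBIC))
E
```

```text
t 6.05 grasp [476.222  74.357 256.852] hood [-178.278  -80.515  256.852] z [ 0.655 -0.087 -0.751] q [ 0.083 -0.113 -1.048  2.053 -0.159 -0.636] F [-1.006  0.423 -0.68 ] w 50.067170291397666 gf 0.0
```

View pics/w4.png

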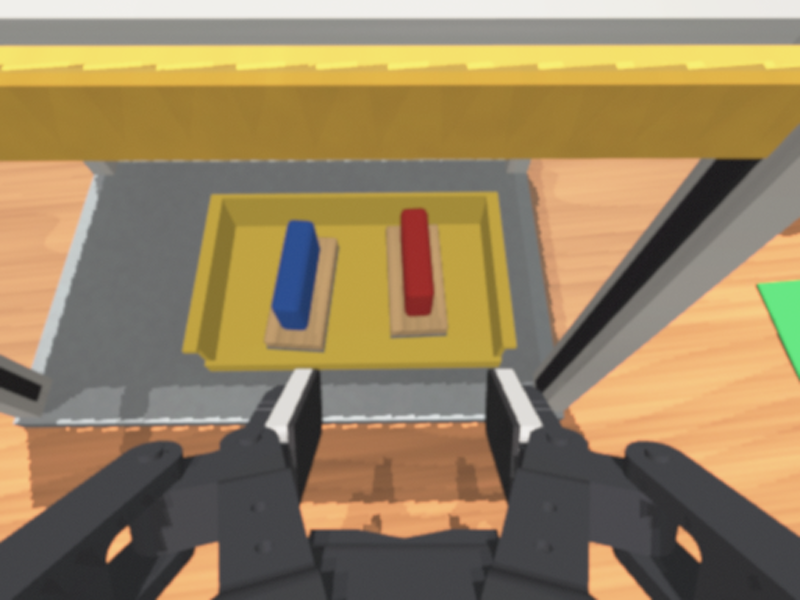

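The picture shows the red rib's top face from (414,210) at the back to (418,295) at the front (800x600 scale), with the base front corners at (391,335) and (447,331). The bin front edge is at y=365 and the sash rail is clear overhead. Joints 3, 4 and 5 are now at their limits, so I'll fit the kinematics and choose a better wrist branch.

```bash
cat > kin.py <<'E'
from h import *
from scipy.optimize import least_squares
import os
Q=np.array([[1.387,.385,.007,0,-1.194,-.259],[.765,.238,-1.013,1.932,-.619,-1.138],[.824,.272,-.849,1.321,-.426,-.59],[.558,.413,-.855,1.942,-.337,-.989],[.777,.294,-.787,1.261,-.42,-.477],[.939,.133,-.433,.633,-.826,.128],[1.064,.02,-.293,.55,-1.087,.179],[.083,-.113,-1.048,2.053,-.159,-.636]])
G=np.array([[267.616,564.358,248.886],[450.475,300.983,158.12],[490.828,307.871,150.77],[528.313,296.671,78.056],[528.182,298.414,159.276],[528.205,298.341,333.064],[473.5,305.675,434.219],[476.222,74.357,256.852]])
Z=np.array([[0,0,-1],[.701,-.079,-.709],[.5,-.049,-.865],[.499,-.052,-.865],[.5,-.053,-.864],[.501,-.051,-.864],[.507,-.041,-.861],[.655,-.087,-.751]])
def fk(q,P,s4):  # P: d1,a1,L2,a3,d4,d6(to grasp)
    d1,a1,L2,a3,d4,d6=P;E=lambda ax,a:Ro.from_euler(ax,a).as_matrix()
    R1=E('z',q[0]);R2=R1@E('y',q[1]);R3=R2@E('y',-q[2]);R5=R3@E('x',s4*q[3])@E('y',-q[4])
    R=R5@E('x',-q[5])@T0
    pts=[np.array([0,0,d1])+R1@[a1,0,0]]
    pts.append(pts[0]+R2@[0,0,L2]);pts.append(pts[1]+R3@[d4,0,a3]);pts.append(pts[2]+R5@[d6,0,0])
    return pts,R
T0=np.array([[0,0,1.],[0,-1,0],[1,0,0]])  # tool x up, z fwd
T0=Ro.from_euler('x',np.pi/2).as_matrix()@T0
LO=np.array([-3.14,-1.21,-1.07,-3.16,-2.99,-3.1]);HI=np.array([3.14,2.06,1.41,2.05,-.16,3.1])
def fit():
    best=None
    for s4 in(1,-1):
        r=least_squares(lambda P:np.concatenate([np.r_[fk(q,P,s4)[0][3]-g,300*(fk(q,P,s4)[1][:,2]-z)] for q,g,z in zip(Q,G,Z)]),[350,50,400,0,400,250])
        if best is None or r.cost<best[0].cost: best=(r,s4)
    return best
_r,S4=fit();P=_r.x
def ik(g,R,n=60,seed=0,m=.0):
    rng=np.random.default_rng(seed);sol=[]
    for i in range(n):
        def f(q):
            p,Rr=fk(q,P,S4);return np.r_[p[3]-g,200*(Ro.from_matrix(R.T@Rr).as_rotvec())]
        r=least_squares(f,rng.uniform(LO+.05,HI-.05),bounds=(LO+m,HI-m),max_nfev=60)
        if r.cost<.5 and not any(np.abs(r.x-s).max()<.05 for s in sol): sol.append(r.x)
    return sol
E
python3 - <<'E'
from kin import *
print(P,S4,_r.cost,_r.fun.reshape(-1,6)[:,:3])
w=np.load("w4.npz");m={"intrinsics":w["K"],"pose":w["P"]};w1=np.load("w1.npz");m1={"intrinsics":w1["K"],"pose":w1["P"]}
f=lambda u,v,z:wh(at("w",(u/1.5625,v/1.5625),z,m))
for n,z,l in(("ribtop",72,[(402,211),(427,209),(405,293),(433,292)]),("base",32,[(386,228),(438,226),(391,331),(446,328)]),("bintopback",57,[(212,194),(498,192)]),("binfront",26,[(208,368),(502,362)]),("hood base front",12,[(20,424)]),("matcorner",4,[(758,285)])):
    print(n,[f(u,v,z) for u,v in l])
for nm,a,b in(("ribfrontR",(433,292),(505,125)),("baseFL",(391,334),(465,149)),("blueFrontTopR",(309,298),(411,132))):
    p,e=tri(ray("w",(a[0]/1.5625,a[1]/1.5625),m),ray("w",b,m1));print(nm,wh(p),e)
for x,z,a,yaw in((-12,60,45,HW),(-12,60,45,.12),(-35,60,50,HW),(-40,60,60,HW),(-40,60,65,HW)):
    print(x,a,yaw);[print("   ",s) for s in ik(hw([x,-95,z]),ori(a,yaw).as_matrix())]
E
```

```text
Traceback (most recent call last):
NameError: name '_r' is not defined
```

```bash
python3 - <<'E'
from kin import *
from kin import _r
print(P,S4,_r.cost,_r.fun.reshape(-1,6)[:,:3])
s=arm.read_state();print("R check",Ro.from_matrix(fk(s["joints"],P,S4)[1].T@Ro.from_quat(s["ee_rot"]).as_matrix()).as_rotvec())
w=np.load("w4.npz");m={"intrinsics":w["K"],"pose":w["P"]};w1=np.load("w1.npz");m1={"intrinsics":w1["K"],"pose":w1["P"]}
f=lambda u,v,z:wh(at("w",(u/1.5625,v/1.5625),z,m))
for n,z,l in(("ribtop",72,[(402,211),(427,209),(405,293),(433,292)]),("base",32,[(386,228),(438,226),(391,331),(446,328)]),("bintopback",57,[(212,194),(498,192)]),("binfront",26,[(208,368),(502,362)]),("hood base front",12,[(20,424)]),("matcorner",4,[(758,285)])):
    print(n,[f(u,v,z) for u,v in l])
for nm,a,b in(("ribfrontR",(433,292),(505,125)),("baseFL",(391,334),(465,149)),("blueFrontTopR",(309,298),(411,132))):
    p,e=tri(ray("w",(a[0]/1.5625,a[1]/1.5625),m),ray("w",b,m1));print(nm,wh(p),e)
for x,z,a,yaw in((-12,60,45,HW),(-12,60,45,.12),(-35,60,50,HW),(-40,60,60,HW),(-40,60,65,HW)):
    print(x,a,yaw);[print("   ",s) for s in ik(hw([x,-95,z]),ori(a,yaw).as_matrix(),30)]
E
```

```text
[149.09   46.703 597.805  87.748 338.348 366.232] -1 36563.610402928476 [[-154.738   42.859   44.699]
 [  78.444  -68.773   18.766]
 [ -13.172   -7.712   -8.991]
 [  54.237  -66.09     4.977]
 [ -19.412    2.412  -11.823]
 [ -73.82    52.808  -15.189]
 [ -90.152   35.723  -23.556]
 [  13.541  -85.165   -8.883]]
R check [ 0. -0.  0.]
ribtop [array([ 28.427, -84.027,  72.   ]), array([  30.258, -103.775,   72.   ]), array([-44.034, -85.35 ,  72.   ]), array([ -43.366, -105.666,   72.   ])]
base [array([ 39.923, -70.615,  32.   ]), array([  41.771, -115.905,   32.   ]), array([-56.966, -74.747,  32.   ]), array([ -54.762, -118.059,   32.   ])]
bintopback [array([57.547, 74.047, 57.   ]), array([  58.617, -165.397,   57.   ])]
binfront [array([-84.05 ,  65.787,  26.   ]), array([ -81.226, -160.82 ,   26.   ])]
hood base front [array([-122.341,  205.728,   12.   ])]
matcorner [array([  -3.517, -401.476,    4.   ])]
ribfrontR [ -37.462 -110.219   45.226] [np.float64(7.430416688768204), np.float64(7.430416688768095)]
baseFL [-58.871 -75.514  24.949] [np.float64(2.259849807674846), np.float64(2.259849807674757)]
blueFrontTopR [-41.092 -14.126  40.512] [np.float64(8.873278450495429), np.float64(8.873278450495166)]
-12 45 -0.109
-12 45 0.12
-35 50 -0.109
-40 60 -0.109
-40 65 -0.109
```

```bash
python3 - <<'E'
s=open('kin.py').read()
a=s.index("def fk");b=s.index("T0=np.array");c=s.index("def fit");d=s.index("def ik")
s=s[:a]+'''def rots(q):
    E=lambda ax,a:Ro.from_euler(ax,a).as_matrix()
    R1=E('z',q[0]);R2=R1@E('y',q[1]);R3=R2@E('y',-q[2]);R4=R3@E('x',-q[3]);R5=R4@E('y',-q[4]);return R1,R2,R3,R4,R5,R5@E('x',-q[5])@T0
def cols(q):
    R1,R2,R3,R4,R5,R=rots(q);return np.c_[[0,0,1],R1[:,0],R2[:,2],R2[:,0],R3[:,0],R3[:,2],R5]
def fk(q,P,s4=0):
    C=cols(q)*P;return [C[:,:2].sum(1),C[:,:4].sum(1),C[:,:6].sum(1),C.sum(1)],rots(q)[5]
'''+s[b:c]+'''A=np.vstack([cols(q) for q in Q]);P=np.linalg.lstsq(A,G.ravel(),rcond=1e-6)[0];S4=0
'''+s[d:]
open('kin.py','w').write(s)
E
python3 - <<'E'
from kin import *
print(P,np.linalg.svd(A)[1]);print((A@P-G.ravel()).reshape(-1,3))
for x,z,a,yaw in((-12,60,45,HW+.02),(-12,60,45,.12),(-35,60,50,HW+.02),(-40,60,60,HW+.02),(-40,60,65,HW+.02)):
    print(x,a,yaw);[print("   ",s) for s in ik(hw([x,-95,z]),ori(a,yaw).as_matrix(),30)]
E
```

```text
[ 160.183   -0.165  565.031    0.377  421.977   -0.279  278.729 -159.965
   -0.225] [5.579 5.329 2.87  1.696 0.796 0.615 0.368 0.335 0.327]
[[ 0.027  0.144  0.102]
 [ 0.127  0.009  0.06 ]
 [ 0.255 -0.135 -0.055]
 [-0.045 -0.02   0.067]
 [-0.343  0.151 -0.07 ]
 [ 0.112 -0.265 -0.331]
 [-0.226  0.042  0.149]
 [ 0.067  0.271  0.078]]
-12 45 -0.089
    [-0.218  0.504 -0.607 -2.861 -0.334 -1.746]
-12 45 0.12
-35 50 -0.089
-40 60 -0.089
-40 65 -0.089
```

```bash
cat > t.py <<'E'
from kin import *
RS=np.array([-.218,.504,-.607,-2.861,-.334,-1.746])
def cont(g,R,q0):
    f=lambda q:np.r_[fk(q,P)[0][3]-g,200*Ro.from_matrix(R.T@fk(q,P)[1]).as_rotvec()]
    r=least_squares(f,np.clip(q0,LO+.001,HI-.001),bounds=(LO,HI),max_nfev=100);return r.x,r.cost
E
timeout 500 python3 - <<'E'
from t import *
np.set_printoptions(precision=2,suppress=True)
# continuation from RS
for a in(30,35,40,45,50,55):
  for x in(-35,-8):
    q,c=cont(hw([x,-95,60]),ori(a,HW+.02).as_matrix(),RS)
    if c<.5: pt=fk(q,P)[0]; print("grasp",a,x,q,"wrist hood",wh(pt[2]),wh(pt[2]+cols(q)[:,7]*P[7]))
for a in(35,40,45,50):
  q=RS
  print("exit",a,end=" ")
  for x,z in((-12,60),(-12,110),(-100,130),(-200,150),(-280,180)):
    q,c=cont(hw([x,-95,z]),ori(a,HW+.02).as_matrix(),q); print(x,z,q,round(c,1),end=" | ")
  print()
  for yaw in(-1.2,-.9,-.6,-.3,0):
    q2,c=cont([537,-344,75],ori(a,yaw).as_matrix(),q+[-.5,0,0,0,0,0]); print("   mat",yaw,q2,round(c,1))
for a in(45,55):
  for v in(0,270):
    q2,c=cont(hw([-150,148,64+v]),ori(a).as_matrix(),RS); print("handle flipped",a,v,q2,round(c,1))
E
```

```text
grasp 30 -35 [-0.25  0.61 -0.84 -2.97 -0.93 -1.59] wrist hood [-271.33 -259.68  202.5 ] [-276.45  -99.84  199.17]
grasp 30 -8 [-0.24  0.62 -0.77 -2.97 -0.87 -1.61] wrist hood [-243.43 -259.61  204.06] [-249.45  -99.84  199.17]
grasp 35 -35 [-0.24  0.56 -0.79 -2.95 -0.75 -1.62] wrist hood [-255.7  -259.23  226.13] [-263.4   -99.58  219.69]
grasp 35 -8 [-0.24  0.57 -0.73 -2.95 -0.69 -1.63] wrist hood [-227.63 -259.11  227.67] [-236.4   -99.58  219.69]
grasp 40 -35 [-0.24  0.52 -0.74 -2.93 -0.56 -1.66] wrist hood [-236.68 -258.47  249.43] [-248.62  -99.29  238.99]
grasp 40 -8 [-0.23  0.54 -0.67 -2.92 -0.51 -1.67] wrist hood [-208.16 -258.22  251.24] [-221.62  -99.3   238.99]
grasp 45 -35 [-0.23  0.49 -0.67 -2.88 -0.38 -1.72] wrist hood [-212.03 -256.75  273.96] [-232.21  -98.98  256.93]
grasp 45 -8 [-0.22  0.51 -0.6  -2.86 -0.33 -1.75] wrist hood [-181.88 -255.95  277.12] [-205.21  -98.98  256.93]
exit 35 -12 60 [-0.24  0.57 -0.74 -2.95 -0.7  -1.63] 0.0 | -12 110 [-0.23  0.45 -0.69 -2.91 -0.54 -1.69] 0.0 | -100 130 [-0.27  0.32 -0.87 -2.88 -0.59 -1.69] 0.0 | -200 150 [-0.32  0.13 -1.04 
[... 1554 characters left out ...]
0 130 [-0.21  0.25 -0.75 -2.96 -0.16 -1.66] 67.6 | -200 150 [-0.23  0.06 -0.93 -2.95 -0.16 -1.65] 109.0 | -280 180 [-0.24 -0.13 -1.07 -2.97 -0.16 -1.63] 402.8 | 
   mat -1.2 [-0.84  0.45 -0.65 -3.16 -0.2  -1.84] 1072.8
   mat -0.9 [-0.82  0.46 -0.66 -3.16 -0.24 -1.61] 40.9
   mat -0.6 [-0.82  0.46 -0.49 -2.59 -0.16 -1.96] 164.3
   mat -0.3 [-0.62  0.45 -0.31 -1.38 -0.23 -3.1 ] 210.0
   mat 0 [-0.64  0.48 -0.24 -1.14 -0.47 -3.1 ] 74.6
handle flipped 45 0 [ 0.23  0.47 -0.78 -3.16 -0.44 -1.8 ] 1127.9
handle flipped 45 270 [ 0.22  0.03 -0.67 -3.16 -0.16 -1.76] 2869.9
handle flipped 55 0 [ 0.24  0.44 -0.69 -3.16 -0.16 -1.84] 777.6
handle flipped 55 270 [ 0.23  0.04 -0.67 -3.16 -0.16 -1.79] 4930.5
```

```bash
cat >> t.py <<'E'
def wpts(qs,n):
    out=[]
    for a,b in zip(qs[:-1],qs[1:]): out+=[a+(b-a)*k/n for k in range(1,n+1)]
    return out
def report(q0,W):
    p0,R0=fk(q0,P);R0=Ro.from_matrix(R0);t0=p0[3]-155*R0.as_matrix()[:,2];last=(t0,R0)
    for q in W:
        p,R=fk(q,P);t=p[3]-155*R[:,2];Rr=Ro.from_matrix(R)
        n=max(np.linalg.norm(t-last[0])/50,np.degrees((last[1].inv()*Rr).magnitude())/8.59)
        print(q,"grasp",wh(p[3]).round(),"tcp",wh(t).round(),"wr",wh(p[2]).round(),"| tr",R0.inv().apply(t-t0).round(0),"dr",(R0.inv()*Rr).as_rotvec().round(3),"rows",n.round(1));last=(t,Rr)
E
python3 - <<'E'
from t import *
np.set_printoptions(precision=3,suppress=True)
q0=arm.read_state()["joints"]
qC,c=cont(hw([-160,-95,145]),ori(35,HW+.02).as_matrix(),np.array([-.3,.2,-1,-2.8,-.58,-1.7]));print(qC,c)
qA=np.array([.1,-.25,-.7,.5,-.9,.2]);qB=np.array([-.1,-.1,-.75,-1.2,-.9,-.8])
report(q0,wpts([q0,qA],2)+wpts([qA,qB],3)+wpts([qB,qC],3))
E
```

```text
[-0.296  0.204 -0.973 -2.829 -0.579 -1.715] 1.935211972754628e-27
[ 0.092 -0.182 -0.874  1.277 -0.53  -0.218] grasp [-138. -288.  379.] tcp [-239. -232.  482.] wr [-425. -162.  446.] | tr [103. 155. -52.] dr [-0.338  0.126  0.397] rows 3.9
[ 0.1  -0.25 -0.7   0.5  -0.9   0.2 ] grasp [-254. -374.  345.] tcp [-306. -326.  483.] wr [-409. -156.  524.] | tr [ 54. 249. -95.] dr [-0.431 -0.212  0.755] rows 3.3
[ 0.033 -0.2   -0.717 -0.067 -0.9   -0.133] grasp [-334. -308.  221.] tcp [-356. -320.  374.] wr [-391. -170.  505.] | tr [-56. 243. -47.] dr [-0.395 -0.513  1.57 ] rows 5.8
[-0.033 -0.15  -0.733 -0.633 -0.9   -0.467] grasp [-381. -186.  165.] tcp [-402. -260.  300.] wr [-377. -186.  486.] | tr [-139.  183.  -22.] dr [-0.435 -0.87   2.375] rows 5.8
[-0.1  -0.1  -0.75 -1.2  -0.9  -0.8 ] grasp [-366.  -58.  180.] tcp [-415. -172.  274.] wr [-364. -204.  467.] | tr [-166.   95.  -12.] dr [ 0.444  1.115 -2.576] rows 5.9
[-0.165  0.001 -0.824 -1.743 -0.793 -1.105] grasp [-303.   -2.  187.] tcp [-397. -106.  255.] wr [-357. -222.  415.] | tr [-165.   28.   13.] dr [ 0.357  0.815 -1.732] rows 6.0
[-0.231  0.103 -0.899 -2.286 -0.686 -1.41 ] grasp [-220.  -18.  182.] tcp [-347.  -77.  249.] wr [-360. -241.  367.] | tr [-132.   -1.   50.] dr [ 0.229  0.51  -0.875] rows 6.1
[-0.296  0.204 -0.973 -2.829 -0.579 -1.715] grasp [-160.  -95.  145.] tcp [-287.  -98.  234.] wr [-372. -258.  324.] | tr [-96.  19. 101.] dr [ 0.029  0.239 -0.014] rows 6.2
```

```bash
python3 - <<'E'
from t import *
np.set_printoptions(precision=3,suppress=True)
q0=arm.read_state()["joints"]
qC=np.array([-0.296,0.204,-0.973,-2.829,-0.579,-1.715])
q1=np.array([.2,-.37,-.95,1.4,-.5,-.3]);qA=np.array([.2,-.35,-.7,.5,-.9,.2]);qB=np.array([-.1,-.1,-.75,-1.2,-.9,-.8])
report(q0,[q1,qA]+wpts([qA,qB],3)+wpts([qB,qC],3))
E
```

```text
[ 0.2  -0.37 -0.95  1.4  -0.5  -0.3 ] grasp [-188. -228.  434.] tcp [-312. -191.  520.] wr [-502. -161.  456.] | tr [  73.  115. -129.] dr [-0.189  0.279  0.325] rows 3.8
[ 0.2  -0.35 -0.7   0.5  -0.9   0.2 ] grasp [-259. -341.  379.] tcp [-328. -302.  512.] wr [-450. -145.  546.] | tr [  57.  226. -132.] dr [-0.318 -0.139  0.706] rows 3.8
[ 0.1   -0.267 -0.717 -0.067 -0.9   -0.133] grasp [-332. -288.  240.] tcp [-364. -303.  391.] wr [-417. -158.  522.] | tr [-50. 227. -65.] dr [-0.311 -0.492  1.522] rows 5.9
[-0.    -0.183 -0.733 -0.633 -0.9   -0.467] grasp [-382. -177.  174.] tcp [-405. -252.  307.] wr [-388. -178.  495.] | tr [-136.  175.  -30.] dr [-0.393 -0.873  2.342] rows 6.0
[-0.1  -0.1  -0.75 -1.2  -0.9  -0.8 ] grasp [-366.  -58.  180.] tcp [-415. -172.  274.] wr [-364. -204.  467.] | tr [-166.   95.  -12.] dr [ 0.444  1.115 -2.576] rows 6.1
[-0.165  0.001 -0.824 -1.743 -0.793 -1.105] grasp [-303.   -2.  187.] tcp [-397. -106.  255.] wr [-357. -222.  415.] | tr [-165.   28.   13.] dr [ 0.356  0.815 -1.732] rows 6.0
[-0.231  0.103 -0.899 -2.286 -0.686 -1.41 ] grasp [-220.  -18.  183.] tcp [-347.  -77.  249.] wr [-360. -241.  367.] | tr [-132.   -1.   50.] dr [ 0.229  0.511 -0.875] rows 6.1
[-0.296  0.204 -0.973 -2.829 -0.579 -1.715] grasp [-160.  -95.  145.] tcp [-287.  -98.  234.] wr [-372. -258.  324.] | tr [-96.  19. 101.] dr [ 0.029  0.239 -0.014] rows 6.2
```

Call:
move_arm(fingers=[50,50,50,50,50,50], travel=[[73,115,-129],[73,115,-129],[73,115,-129],[73,115,-129],[73,115,-129],[73,115,-129]], dr=[[-0.189,0.279,0.325],[-0.189,0.279,0.325],[-0.189,0.279,0.325],[-0.189,0.279,0.325],[-0.189,0.279,0.325],[-0.189,0.279,0.325]])

```text
clock: 6.7
position: [331.1, -18.8, 520.4]
ee_rot: [0.849, -0.231, 0.472, 0.061]
contact_force: [-0.7, 0.5, -0.6]
gripper_width: 49.8
grasp_force: 0.0
```

```bash
python3 - <<'E'
from t import *
np.set_printoptions(precision=3,suppress=True)
st();q0=arm.read_state()["joints"]
qC=np.array([-0.296,0.204,-0.973,-2.829,-0.579,-1.715])
qA=np.array([.2,-.35,-.7,.5,-.9,.2]);qB=np.array([-.1,-.1,-.75,-1.2,-.9,-.8])
report(q0,[qA]+wpts([qA,qB],3)+wpts([qB,qC],3))
E
```

```text
t 6.7 grasp [450.921 -68.655 435.652] hood [-187.87  -225.431  435.652] z [ 0.773 -0.322 -0.547] q [ 0.202 -0.371 -0.95   1.405 -0.497 -0.304] F [-0.659  0.515 -0.573] w 49.843970534162224 gf 0.0
[ 0.2  -0.35 -0.7   0.5  -0.9   0.2 ] grasp [-259. -341.  379.] tcp [-328. -302.  512.] wr [-450. -145.  546.] | tr [ 18. 111.  19.] dr [-0.254 -0.409  0.323] rows 3.9
[ 0.1   -0.267 -0.717 -0.067 -0.9   -0.133] grasp [-332. -288.  240.] tcp [-364. -303.  391.] wr [-417. -158.  522.] | tr [-99. 139.  56.] dr [-0.441 -0.761  1.115] rows 5.9
[-0.    -0.183 -0.733 -0.633 -0.9   -0.467] grasp [-382. -177.  174.] tcp [-405. -252.  307.] wr [-388. -178.  495.] | tr [-203.  115.   57.] dr [-0.74  -1.06   1.921] rows 6.0
[-0.1  -0.1  -0.75 -1.2  -0.9  -0.8 ] grasp [-366.  -58.  180.] tcp [-415. -172.  274.] wr [-364. -204.  467.] | tr [-259.   48.   49.] dr [ 1.075  1.266 -2.566] rows 6.1
[-0.165  0.001 -0.824 -1.743 -0.793 -1.105] grasp [-303.   -2.  187.] tcp [-397. -106.  255.] wr [-357. -222.  415.] | tr [-284.  -18.   58.] dr [ 0.876  0.739 -1.849] rows 6.0
[-0.231  0.103 -0.899 -2.286 -0.686 -1.41 ] grasp [-220.  -18.  183.] tcp [-347.  -77.  249.] wr [-360. -241.  367.] | tr [-273.  -61.   94.] dr [ 0.607  0.293 -1.089] rows 6.1
[-0.296  0.204 -0.973 -2.829 -0.579 -1.715] grasp [-160.  -95.  145.] tcp [-287.  -98.  234.] wr [-372. -258.  324.] | tr [-251.  -61.  156.] dr [ 0.251 -0.049 -0.307] rows 6.2
```

Tracking works well. Next call covers waypoints 1 and 2.

Call:
move_arm(fingers=[50,50,50,50,50,50,50,50,50,50], travel=[[18,111,19],[18,111,19],[18,111,19],[18,111,19],[-99,139,56],[-99,139,56],[-99,139,56],[-99,139,56],[-99,139,56],[-99,139,56]], dr=[[-0.254,-0.409,0.323],[-0.254,-0.409,0.323],[-0.254,-0.409,0.323],[-0.254,-0.409,0.323],[-0.441,-0.761,1.115],[-0.441,-0.761,1.115],[-0.441,-0.761,1.115],[-0.441,-0.761,1.115],[-0.441,-0.761,1.115],[-0.441,-0.761,1.115]])

```text
clock: 7.7
position: [267.6, -127.6, 390.1]
ee_rot: [-0.692, 0.714, -0.059, 0.093]
contact_force: [1.0, -0.5, -0.1]
gripper_width: 50.3
grasp_force: 0.0
```

```bash
python3 - <<'E'
from t import *
np.set_printoptions(precision=3,suppress=True)
st();q0=arm.read_state()["joints"]
qC=np.array([-0.296,0.204,-0.973,-2.829,-0.579,-1.715])
qA=np.array([.2,-.35,-.7,.5,-.9,.2]);qB=np.array([-.1,-.1,-.75,-1.2,-.9,-.8])
report(q0,wpts([qA,qB],3)[1:]+wpts([qB,qC],3))
E
```

```text
t 7.7 grasp [ 300.877 -120.661  238.928] hood [-331.366 -293.45   238.928] z [ 0.215  0.045 -0.976] q [ 0.114 -0.27  -0.737 -0.026 -0.883 -0.131] F [ 0.98  -0.515 -0.061] w 50.27745166881776 gf 0.0
[-0.    -0.183 -0.733 -0.633 -0.9   -0.467] grasp [-382. -177.  174.] tcp [-405. -252.  307.] wr [-388. -178.  495.] | tr [-51.  54.  75.] dr [-0.193 -0.408  0.842] rows 6.4
[-0.1  -0.1  -0.75 -1.2  -0.9  -0.8 ] grasp [-366.  -58.  180.] tcp [-415. -172.  274.] wr [-364. -204.  467.] | tr [-130.   65.  112.] dr [-0.46  -0.768  1.642] rows 6.1
[-0.165  0.001 -0.824 -1.743 -0.793 -1.105] grasp [-303.   -2.  187.] tcp [-397. -106.  255.] wr [-357. -222.  415.] | tr [-193.   47.  139.] dr [-0.735 -1.034  2.457] rows 6.0
[-0.231  0.103 -0.899 -2.286 -0.686 -1.41 ] grasp [-220.  -18.  183.] tcp [-347.  -77.  249.] wr [-360. -241.  367.] | tr [-217.   -2.  157.] dr [ 0.742  0.925 -2.317] rows 6.1
[-0.296  0.204 -0.973 -2.829 -0.579 -1.715] grasp [-160.  -95.  145.] tcp [-287.  -98.  234.] wr [-372. -258.  324.] | tr [-191.  -56.  182.] dr [ 0.519  0.644 -1.465] rows 6.2
```

Call:
move_arm(fingers=[50,50,50,50,50,50,50,50,50,50], travel=[[-51,54,75],[-51,54,75],[-51,54,75],[-51,54,75],[-51,54,75],[-51,54,75],[-130,65,112],[-130,65,112],[-130,65,112],[-130,65,112]], dr=[[-0.193,-0.408,0.842],[-0.193,-0.408,0.842],[-0.193,-0.408,0.842],[-0.193,-0.408,0.842],[-0.193,-0.408,0.842],[-0.193,-0.408,0.842],[-0.46,-0.768,1.642],[-0.46,-0.768,1.642],[-0.46,-0.768,1.642],[-0.46,-0.768,1.642]])

```text
clock: 8.7
position: [231.0, 9.7, 273.1]
ee_rot: [-0.112, 0.92, 0.322, 0.193]
contact_force: [-1.0, -0.5, -1.1]
gripper_width: 50.1
grasp_force: 0.0
```

```bash
python3 - <<'E'
from t import *
np.set_printoptions(precision=3,suppress=True)
st();q0=arm.read_state()["joints"]
qC=np.array([-0.296,0.204,-0.973,-2.829,-0.579,-1.715])
qB=np.array([-.1,-.1,-.75,-1.2,-.9,-.8])
report(q0,wpts([qB,qC],3))
E
```

```text
t 8.7 grasp [274.801 108.315 161.886] hood [-382.197  -68.67   161.886] z [ 0.283  0.636 -0.718] q [ 0.079 -0.125 -0.758 -1.013 -0.806 -0.719] F [-1.005 -0.49  -1.074] w 50.10995628684736 gf 0.0
[-0.165  0.001 -0.824 -1.743 -0.793 -1.105] grasp [-303.   -2.  187.] tcp [-397. -106.  255.] wr [-357. -222.  415.] | tr [-21.  30.  61.] dr [-0.289 -0.431  1.162] rows 8.5
[-0.231  0.103 -0.899 -2.286 -0.686 -1.41 ] grasp [-220.  -18.  183.] tcp [-347.  -77.  249.] wr [-360. -241.  367.] | tr [-67.  27.  95.] dr [-0.511 -0.739  1.996] rows 6.1
[-0.296  0.204 -0.973 -2.829 -0.579 -1.715] grasp [-160.  -95.  145.] tcp [-287.  -98.  234.] wr [-372. -258.  324.] | tr [-110.  -20.  104.] dr [-0.82  -1.132  2.776] rows 6.2
```

Call:
move_arm(fingers=[50,50,50,50,50,50,50,50,50,50], travel=[[-21,30,61],[-21,30,61],[-21,30,61],[-21,30,61],[-21,30,61],[-21,30,61],[-21,30,61],[-21,30,61],[-21,30,61],[-21,30,61]], dr=[[-0.289,-0.431,1.162],[-0.289,-0.431,1.162],[-0.289,-0.431,1.162],[-0.289,-0.431,1.162],[-0.289,-0.431,1.162],[-0.289,-0.431,1.162],[-0.289,-0.431,1.162],[-0.289,-0.431,1.162],[-0.289,-0.431,1.162],[-0.289,-0.431,1.162]])

```text
clock: 9.7
position: [256.8, 71.8, 254.8]
ee_rot: [0.448, 0.719, 0.51, 0.152]
contact_force: [0.0, 0.2, -0.2]
gripper_width: 49.8
grasp_force: 0.0
```

```bash
python3 - <<'E'
from t import *
np.set_printoptions(precision=3,suppress=True)
st();q0=arm.read_state()["joints"]
qC=np.array([-0.296,0.204,-0.973,-2.829,-0.579,-1.715])
report(q0,wpts([q0,qC],2))
E
```

```text
t 9.7 grasp [361.329 164.381 187.546] hood [-302.282   -3.523  187.546] z [ 0.675  0.597 -0.434] q [-0.171  0.001 -0.825 -1.74  -0.794 -1.104] F [ 0.002  0.166 -0.203] w 49.755049938143216 gf 0.0
[-0.233  0.103 -0.899 -2.285 -0.687 -1.409] grasp [-220.  -19.  182.] tcp [-347.  -78.  249.] wr [-360. -242.  367.] | tr [-11.  23.  52.] dr [-0.216 -0.301  0.838] rows 6.1
[-0.296  0.204 -0.973 -2.829 -0.579 -1.715] grasp [-160.  -95.  145.] tcp [-287.  -98.  234.] wr [-372. -258.  324.] | tr [-68.  36.  82.] dr [-0.524 -0.615  1.65 ] rows 6.2
```

Call:
move_arm(fingers=[50,50,50,50,50,50,50], travel=[[-11,23,52],[-11,23,52],[-11,23,52],[-11,23,52],[-11,23,52],[-11,23,52],[-11,23,52]], dr=[[-0.216,-0.301,0.838],[-0.216,-0.301,0.838],[-0.216,-0.301,0.838],[-0.216,-0.301,0.838],[-0.216,-0.301,0.838],[-0.216,-0.301,0.838],[-0.216,-0.301,0.838]])

```text
clock: 10.4
position: [309.2, 96.4, 250.3]
ee_rot: [0.75, 0.388, 0.53, 0.081]
contact_force: [0.8, 0.2, 0.2]
gripper_width: 49.8
grasp_force: 0.0
```

```bash
python3 - <<'E'
from t import *
np.set_printoptions(precision=3,suppress=True)
st();q0=arm.read_state()["joints"]
qC=np.array([-0.296,0.204,-0.973,-2.829,-0.579,-1.715])
report(q0,[qC])
E
```

```text
t 10.4 grasp [441.978 141.407 184.249] hood [-219.612  -17.587  184.249] z [ 0.857  0.29  -0.426] q [-0.228  0.098 -0.896 -2.284 -0.682 -1.415] F [0.85  0.213 0.172] w 49.790893758444376 gf 0.0
[-0.296  0.204 -0.973 -2.829 -0.579 -1.715] grasp [-160.  -95.  145.] tcp [-287.  -98.  234.] wr [-372. -258.  324.] | tr [-22.  39.  48.] dr [-0.299 -0.278  0.829] rows 6.2
```

Call:
move_arm(fingers=[50,50,50,50,50,50,50,50], travel=[[-22,39,48],[-22,39,48],[-22,39,48],[-22,39,48],[-22,39,48],[-22,39,48],[-22,39,48],[-22,39,48]], dr=[[-0.299,-0.278,0.829],[-0.299,-0.278,0.829],[-0.299,-0.278,0.829],[-0.299,-0.278,0.829],[-0.299,-0.278,0.829],[-0.299,-0.278,0.829],[-0.299,-0.278,0.829],[-0.299,-0.278,0.829]])

```text
clock: 11.2
position: [367.4, 69.0, 235.4]
ee_rot: [0.885, -0.037, 0.463, 0.021]
contact_force: [-0.2, -0.6, 0.0]
gripper_width: 50.1
grasp_force: 0.0
```

```bash
python3 - <<'E'
from t import *
np.set_printoptions(precision=3,suppress=True)
st();q0=arm.read_state()["joints"]
m=arm.camera_model("wrist");im=arm.get_image("wrist")[:,:,::-1].copy();cv2.imwrite("pics/w5.png",im)
np.savez("w5.npz",im=im,K=m["intrinsics"],P=m["pose"])
# expected rib top corners (block centre hood -7.5,-95, yaw .025)
c,s_=np.cos(.025),np.sin(.025)
cor=[hw([-7.5+c*x-s_*y,-95+s_*x+c*y,z]) for x,y,z in((-40,11,72),(-40,-11,72),(40,11,72),(40,-11,72),(-50,23,32),(-50,-23,32))]
print(proj("w",cor,m))
plan(hw([-60,-95,98]),35,HW+.025);plan(hw([-22,-95,59]),35,HW+.025)
E
```

```text
t 11.2 grasp [494.317  57.907 147.155] hood [-158.5    -94.898  147.155] z [ 0.819 -0.072 -0.57 ] q [-0.295  0.201 -0.969 -2.825 -0.578 -1.716] F [-0.19  -0.586  0.042] w 50.08413286973326 gf 0.0
[[249.116 188.594]
 [275.599 188.62 ]
 [250.402 127.464]
 [272.616 127.502]
 [236.484 225.787]
 [287.205 225.816]]
tcp [465.701  57.744 186.904] travel [ 16.1   2.5 108.8] len 110.0 dr [ 0.003 -0.006  0.001] deg 0.4
tcp [503.475  53.61  147.904] travel [  5.7   3.3 162.3] len 162.0 dr [ 0.003 -0.006  0.001] deg 0.4
```

View pics/w5.png

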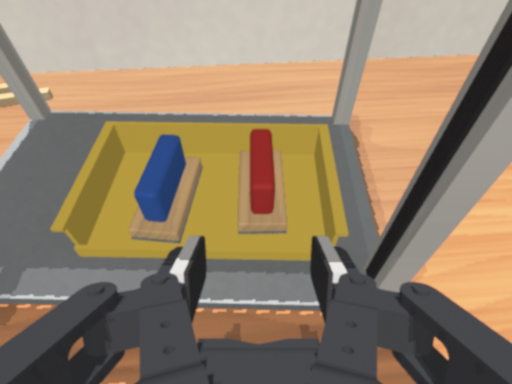

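The rib's top face runs from corner (250,187) to (273,187), as predicted, and the fingers are aligned with it. I'll go in.

Call:
move_arm(fingers=[50,50,50,50,50,50,50,50], travel=[[5,1,36],[10,2,72],[16,2.5,108],[12,3,126],[9,3,144],[5.7,3.3,162.3],[5.7,3.3,162.3],[5.7,3.3,162.3]], dr=[[0,0,0],[0.003,-0.006,0],[0.003,-0.006,0],[0.003,-0.006,0],[0.003,-0.006,0],[0.003,-0.006,0],[0.003,-0.006,0],[0.003,-0.006,0]])

```text
clock: 12.05
position: [503.1, 53.1, 147.6]
ee_rot: [0.887, -0.038, 0.461, 0.019]
contact_force: [-0.2, 0.5, 0.5]
gripper_width: 50.1
grasp_force: 0.0
```

```bash
python3 - <<'E'
from t import *
st()
E
```

```text
t 12.05 grasp [629.492  42.275  58.498] hood [-22.427 -95.733  58.498] z [ 0.815 -0.07  -0.575] q [-0.243  0.57  -0.76  -2.945 -0.721 -1.629] F [-0.203  0.548  0.452] w 50.11898569165498 gf 0.0
```

Call:
move_arm(fingers=[0,0,0,0,0,0], travel=[[0,0,0],[0,0,0],[0,0,0],[0,0,0],[0,0,0],[0,0,0]], dr=[[0,0,0],[0,0,0],[0,0,0],[0,0,0],[0,0,0],[0,0,0]])

```text
clock: 12.65
position: [503.2, 53.0, 148.6]
ee_rot: [0.886, -0.039, 0.462, 0.019]
contact_force: [-3.9, -0.5, 5.7]
gripper_width: 21.4
grasp_force: 60.0
```

```bash
python3 - <<'E'
from t import *
st();plan(hw([-22.4,-95.7,110]),35,HW+.025);plan(hw([-160,-95,150]),35,HW+.025)
q=arm.read_state()["joints"]
# route to the mat, pitch 35
for g,yaw in((hw([-160,-95,150]),HW+.025),(hw([-220,-150,175]),-.2),([430,-150,175],-.3),([470,-260,160],-.45),([529,-338,150],-.6),([529,-338,70],-.6)):
    q,c=cont(g,ori(35,yaw).as_matrix(),q);p=fk(q,P)[0];print(np.round(g),yaw,q,c.round(2),"wrist",p[2].round())
E
```

```text
t 12.65 grasp [629.739  42.003  59.84 ] hood [-22.152 -95.977  59.84 ] z [ 0.817 -0.071 -0.573] q [-0.243  0.568 -0.761 -2.946 -0.723 -1.63 ] F [-3.899 -0.478  5.693] w 21.44260639021722 gf 60.02086043357849
tcp [503.001  52.958 198.904] travel [ 41.1  -0.1 -28.9] len 50.0 dr [ 0.002 -0.001 -0.003] deg 0.2
tcp [366.294  68.622 238.904] travel [  -4.9   -3.8 -164.6] len 165.0 dr [ 0.002 -0.001 -0.003] deg 0.2
[493.  58. 150.] -0.08399999999999999 [-0.295  0.185 -0.957 -2.804 -0.545 -1.74 ] 0.0 wrist [267. -81. 332.]
[427.  10. 175.] -0.2 [-0.433 -0.037 -0.971 -2.579 -0.362 -1.969] 0.0 wrist [209. -96. 385.]
[ 430 -150  175] -0.3 [-0.59   0.001 -0.707 -1.882 -0.248 -2.652] 0.0 wrist [ 267. -179.  450.]
[ 470 -260  160] -0.45 [-0.775  0.174 -0.594 -2.023 -0.295 -2.481] 0.0 wrist [ 287. -281.  423.]
[ 529 -338  150] -0.6 [-0.838  0.322 -0.5   -2.355 -0.276 -2.2  ] 0.0 wrist [ 312. -346.  387.]
[ 529 -338   70] -0.6 [-0.917  0.527 -0.667 -2.679 -0.61  -1.773] 0.0 wrist [ 267. -349.  256.]
```

```bash
python3 - <<'E'
from t import *
q=arm.read_state()["joints"]
for g,yaw in((hw([-22,-96,105]),HW+.025),(hw([-220,-96,105]),HW+.025),([430,-60,100],-.25),([450,-200,100],-.45),([524,-335,100],-.65),([524,-335,48],-.65)):
    q,c=cont(g,ori(35,yaw).as_matrix(),q);p=fk(q,P)[0];print(np.round(g),yaw,q,c.round(2),"wrist",p[2].round())
plan(hw([-22.4,-95.7,105]),35,HW+.025);plan(hw([-220,-96,105]),35,HW+.025)
E
```

```text
[630.  42. 105.] -0.08399999999999999 [-0.241  0.452 -0.718 -2.901 -0.567 -1.684] 0.0 wrist [399. -98. 280.]
[433.  64. 105.] -0.08399999999999999 [-0.388  0.25  -1.07  -2.68  -0.68  -1.746] 118.06 wrist [226. -93. 299.]
[430 -60 100] -0.25 [-0.73   0.312 -1.07  -2.553 -0.777 -1.714] 20.55 wrist [ 188. -168.  283.]
[ 450 -200  100] -0.45 [-0.915  0.354 -0.93  -2.544 -0.712 -1.766] 0.0 wrist [ 192. -250.  285.]
[ 524 -335  100] -0.65 [-0.903  0.449 -0.685 -2.734 -0.545 -1.777] 0.0 wrist [ 262. -333.  286.]
[ 524 -335   48] -0.65 [-0.916  0.589 -0.74  -2.813 -0.729 -1.665] 0.0 wrist [ 253. -329.  220.]
tcp [503.001  52.958 193.904] travel [ 37.   -0.1 -26.1] len 45.0 dr [ 0.002 -0.001 -0.003] deg 0.2
tcp [306.541  74.155 193.904] travel [ -76.2   -4.  -188. ] len 203.0 dr [ 0.002 -0.001 -0.003] deg 0.2
```

Call:
move_arm(fingers=[0,0,0,0,0,0,0,0,0,0], travel=[[12,0,-9],[25,0,-17.5],[37,0,-26],[37,0,-26],[27,-1,-60],[16,-2,-95],[6,-3,-130],[-4.9,-3.8,-164.6],[-4.9,-3.8,-164.6],[-4.9,-3.8,-164.6]], dr=[[0,0,0],[0,0,0],[0,0,0],[0,0,0],[0,0,0],[0,0,0],[0,0,0],[0,0,0],[0,0,0],[0,0,0]])

```text
clock: 13.65
position: [366.2, 68.6, 238.4]
ee_rot: [0.887, -0.04, 0.46, 0.02]
contact_force: [0.9, 0.5, -1.7]
gripper_width: 21.1
grasp_force: 59.5
```

```bash
python3 - <<'E'
from t import *
st()
q=q0=arm.read_state()["joints"];W=[]
for g,yaw in((hw([-215,-105,175]),-.12),([425,-40,165],-.25),([430,-130,140],-.35),([460,-230,120],-.5),([524,-335,100],-.65),([524,-335,50],-.65)):
    q,c=cont(g,ori(35,yaw).as_matrix(),q);W.append(q);print(c.round(2),end=" ")
print();report(q0,W)
cv2.imwrite("pics/w6.png",arm.get_image("wrist")[:,:,::-1])
E
```

```text
t 13.65 grasp [492.519  57.558 149.199] hood [-160.25   -95.441  149.199] z [ 0.815 -0.071 -0.575] q [-0.295  0.187 -0.961 -2.812 -0.549 -1.737] F [ 0.896  0.457 -1.736] w 21.111601077992667 gf 59.546828269958496
0.0 0.0 0.0 0.0 0.0 0.0 
[-0.327 -0.002 -0.992 -2.699 -0.404 -1.862] grasp [-215. -105.  175.] tcp [-342. -104.  264.] wr [-419. -256.  372.] | tr [-10.   4. -60.] dr [-0.027  0.002  0.016] rows 1.2
[-0.552 -0.009 -0.935 -2.426 -0.381 -2.073] grasp [-217. -200.  165.] tcp [-342. -182.  254.] wr [-419. -313.  388.] | tr [-20.  83. -56.] dr [-0.133  0.002  0.091] rows 1.6
[-0.781  0.13  -0.914 -2.373 -0.515 -2.013] grasp [-202. -289.  140.] tcp [-325. -258.  229.] wr [-420. -384.  356.] | tr [-31. 160. -29.] dr [-0.215  0.002  0.148] rows 1.6
[-0.902  0.288 -0.841 -2.508 -0.572 -1.885] grasp [-161. -385.  120.] tcp [-279. -336.  209.] wr [-404. -449.  320.] | tr [-21. 239.  20.] dr [-0.338  0.002  0.234] rows 1.9
[-0.903  0.449 -0.685 -2.734 -0.545 -1.777] grasp [ -86. -482.  100.] tcp [-195. -417.  189.] wr [-347. -509.  286.] | tr [ 10. 321.  98.] dr [-0.461  0.003  0.321] rows 2.4
[-0.915  0.583 -0.739 -2.811 -0.722 -1.669] grasp [ -86. -482.   50.] tcp [-195. -417.  139.] wr [-356. -506.  222.] | tr [-31. 321. 127.] dr [-0.461  0.003  0.321] rows 1.0
```

Call:
move_arm(fingers=[0,0,0,0,0,0,0,0,0,0], travel=[[-5,2,-30],[-10,4,-60],[-15,43,-58],[-20,83,-56],[-26,121,-43],[-31,160,-29],[-26,200,-5],[-21,239,20],[-11,266,46],[-3,290,70]], dr=[[-0.014,0,0.008],[-0.027,0.002,0.016],[-0.08,0.002,0.053],[-0.133,0.002,0.091],[-0.174,0.002,0.12],[-0.215,0.002,0.148],[-0.277,0.002,0.19],[-0.338,0.002,0.234],[-0.38,0.002,0.263],[-0.42,0.002,0.29]])

```text
clock: 14.7
position: [398.1, -228.3, 193.5]
ee_rot: [0.847, -0.263, 0.44, 0.137]
contact_force: [-0.4, 0.2, -1.3]
gripper_width: 21.2
grasp_force: 59.7
```

```bash
python3 - <<'E'
from t import *
st();plan([524,-335,80],35,-.65);plan([524,-335,53],35,-.65)
im=arm.get_image("top")[:,:,::-1];cv2.imwrite("pics/top2.png",im)
E
```

```text
t 14.7 grasp [ 502.627 -300.296  104.447] hood [-111.272 -450.072  104.447] z [ 0.674 -0.465 -0.574] q [-0.907  0.405 -0.747 -2.671 -0.569 -1.797] F [-0.407  0.196 -1.318] w 21.224046080226433 gf 59.67127203941345
tcp [ 422.922 -258.16   168.904] travel [ 1.3 10.5 44.7] len 46.0 dr [-0.038  0.001  0.028] deg 2.7
tcp [ 422.922 -258.16   141.904] travel [-20.8  10.5  60.2] len 65.0 dr [-0.038  0.001  0.028] deg 2.7
```

Call:
move_arm(fingers=[0,0,0,0,0,0,0], travel=[[1,5,22],[1.3,10.5,44.7],[1.3,10.5,44.7],[-10,10.5,52.5],[-20.8,10.5,60.2],[-20.8,10.5,60.2],[-20.8,10.5,60.2]], dr=[[-0.019,0,0.014],[-0.038,0.001,0.028],[-0.038,0.001,0.028],[-0.038,0.001,0.028],[-0.038,0.001,0.028],[-0.038,0.001,0.028],[-0.038,0.001,0.028]])

```text
clock: 15.45
position: [421.6, -254.9, 143.4]
ee_rot: [0.841, -0.281, 0.438, 0.147]
contact_force: [-0.4, -0.0, -3.1]
gripper_width: 21.3
grasp_force: 59.7
```

```bash
python3 - <<'E'
from t import *
st();plan([524,-335,48],35,-.65);plan([524,-335,46],35,-.65)
for n in("top","side"):
    im=arm.get_image(n)[:,:,::-1];hsv=cv2.cvtColor(im,cv2.COLOR_BGR2HSV)
    g=cv2.inRange(hsv,(50,120,60),(75,255,255));k,l,s,c=cv2.connectedComponentsWithStats(g);print(n,[x for x in zip(s[1:].tolist(),c[1:].tolist()) if x[0][4]>50])
    cv2.imwrite(f"pics/{n}3.png",im)
E
```

```text
t 15.45 grasp [ 523.047 -331.325   54.561] hood [ -87.598 -478.696   54.561] z [ 0.655 -0.493 -0.573] q [-0.913  0.571 -0.743 -2.805 -0.715 -1.674] F [-0.413 -0.003 -3.086] w 21.332273848403535 gf 59.67415630817413
tcp [ 422.922 -258.16   136.904] travel [-3.6  1.8  6.2] len 7.0 dr [-0.004 -0.001  0.003] deg 0.3
tcp [ 422.922 -258.16   134.904] travel [-5.2  1.8  7.3] len 9.0 dr [-0.004 -0.001  0.003] deg 0.3
top [([358, 151, 52, 52, 1402], [386.81312410841656, 169.60413694721825]), ([374, 233, 39, 33, 658], [396.15045592705167, 245.7629179331307]), ([337, 270, 29, 26, 460], [349.13260869565215, 281.65434782608696])]
side [([302, 258, 50, 64, 1298], [325.5924499229584, 291.728813559322]), ([216, 287, 14, 19, 129], [224.0, 296.5348837209302]), ([209, 298, 77, 82, 1524], [251.3254593175853, 342.84711286089237])]
```

Lower gently and watch the force.

Call:
move_arm(fingers=[0,0,0,0,0], travel=[[-1,1,1.5],[-2,1.8,3.3],[-3,1.8,5],[-3.6,1.8,6.2],[-3.6,1.8,6.2]], dr=[[0,0,0],[0,0,0],[0,0,0],[0,0,0],[0,0,0]])

```text
clock: 16.05
position: [422.8, -258.3, 137.1]
ee_rot: [0.841, -0.281, 0.439, 0.147]
contact_force: [-0.2, -1.1, -1.7]
gripper_width: 21.3
grasp_force: 59.7
```

```bash
python3 - <<'E'
from t import *
st();plan([524,-335,46],35,-.65)
E
```

```text
t 16.05 grasp [ 524.335 -334.765   48.377] hood [ -85.944 -481.975   48.377] z [ 0.655 -0.494 -0.572] q [-0.916  0.589 -0.74  -2.807 -0.73  -1.667] F [-0.174 -1.115 -1.714] w 21.276392007816913 gf 59.673723578453064
tcp [ 422.922 -258.16   134.904] travel [-1.8 -0.1  1.3] len 2.0 dr [-0.003 -0.002  0.003] deg 0.3
```

Call:
move_arm(fingers=[0,0,0], travel=[[-0.8,0,0.6],[-1.6,0,1.2],[-1.6,0,1.2]], dr=[[0,0,0],[0,0,0],[0,0,0]])

```text
clock: 16.35
position: [422.9, -258.2, 136.1]
ee_rot: [0.84, -0.281, 0.44, 0.147]
contact_force: [-1.4, 1.3, 5.3]
gripper_width: 21.4
grasp_force: 60.8
```

Touched down (force up to +5 N). I'll release to 45 mm and retreat along the tool axis.

Call:
move_arm(fingers=[30,45,45,45,45,45,45,45,45], travel=[[0,0,0],[0,0,0],[0,0,0],[0,0,0],[0,0,-20],[0,0,-50],[0,0,-80],[0,0,-110],[0,0,-110]], dr=[[0,0,0],[0,0,0],[0,0,0],[0,0,0],[0,0,0],[0,0,0],[0,0,0],[0,0,0],[0,0,0]])

```text
clock: 17.25
position: [349.1, -202.0, 199.7]
ee_rot: [0.841, -0.281, 0.439, 0.147]
contact_force: [-0.0, -0.0, 0.0]
gripper_width: 45.1
grasp_force: 0.0
```

```bash
python3 - <<'E'
from t import *
st()
w=arm.get_image("wrist")[:,:,::-1];t=arm.get_image("top")[:,:,::-1]
cv2.imwrite("pics/p.png",np.hstack([cv2.resize(w,(400,300)),cv2.resize(t[60:285,212:512],(400,300))]))
E
```

```text
t 17.25 grasp [ 450.749 -278.666  111.239] hood [-165.196 -434.214  111.239] z [ 0.656 -0.494 -0.571] q [-0.978  0.347 -0.883 -2.683 -0.648 -1.75 ] F [-0.003 -0.034  0.047] w 45.0791960521541 gf 0.0
```

View pics/p.png

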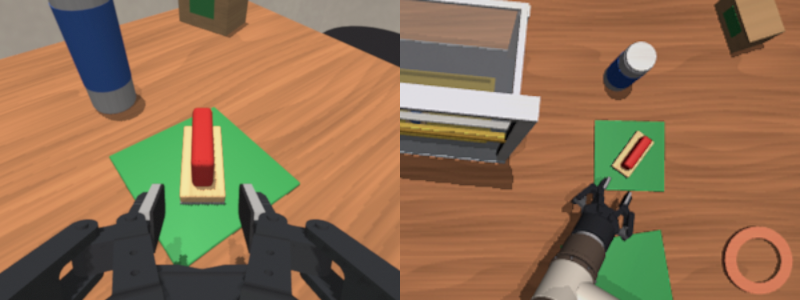

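The block stands upright, centred on the mat: it appears at about (632,152) in the right panel, with the mat at (629,156). Next is the sash. I'll push the handle's top down with closed fingertips at about 60° pitch, which keeps the joints off their limits.

```bash
python3 - <<'E'
from t import *
np.set_printoptions(precision=3,suppress=True)
def push(ztip,a,yaw,q0):
    R=ori(a,yaw).as_matrix();return cont(hw([-138,148,ztip])-18*R[:,2],R,q0)
for a in(60,65):
  for yaw in(HW,.1,.3):
    q=np.array([.939,.133,-.433,.633,-.826,.128]);print(a,yaw)
    for z in(420,375,280,180,102):
        q,c=push(z,a,yaw,q);print("   ",z,q,c.round(2))
q0=arm.read_state()["joints"];qE,c=push(420,60,HW,np.array([.939,.133,-.433,.633,-.826,.128]))
R=ori(60).as_matrix();qD,_=cont(hw([-215,148,440])-18*R[:,2],R,qE)
qB=np.array([-.5,-.1,-.75,-1.2,-.9,-.8]);qA=np.array([.6,-.25,-.5,.2,-1.1,.1])
report(q0,wpts([q0,qB],3)+wpts([qB,qA],4)+wpts([qA,qD],2)+[qE])
E
```

```text
60 -0.109
    420 [ 0.952  0.1   -0.192  0.522 -1.067  0.303] 0.0
    375 [ 0.946  0.113 -0.294  0.557 -0.965  0.239] 0.0
    280 [ 0.921  0.165 -0.499  0.686 -0.743  0.064] 0.0
    180 [ 0.842  0.258 -0.706  1.01  -0.501 -0.261] 0.0
    102 [ 0.668  0.355 -0.831  1.584 -0.358 -0.72 ] 0.0
60 0.1
    420 [ 0.923  0.066 -0.21   0.46  -0.973  0.548] 0.0
    375 [ 0.917  0.079 -0.315  0.499 -0.865  0.486] 0.0
    280 [ 0.889  0.133 -0.529  0.65  -0.626  0.302] 0.0
    180 [ 0.765  0.227 -0.763  1.129 -0.348 -0.13 ] 0.0
    102 [ 0.47   0.334 -0.84   2.05  -0.206 -0.813] 0.06
60 0.3
    420 [ 0.888  0.045 -0.198  0.358 -0.911  0.822] 0.0
    375 [ 0.883  0.058 -0.303  0.394 -0.8    0.77 ] 0.0
    280 [ 0.86   0.114 -0.52   0.537 -0.546  0.603] 0.0
    180 [ 0.692  0.209 -0.794  1.189 -0.207  0.045] 0.0
    102 [ 0.453  0.328 -0.834  2.05  -0.16  -0.621] 116.35
65 -0.109
    420 [ 0.927  0.129 -0.094  0.41  -1.148  0.402] 0.0
    375 [ 0.924  0.139 -0.196  0.433 -1.044  0.353] 0.0
    280 [ 0.912  0.187 -0.395  0.516 -0.819  0.225] 0.0
    180 [ 0.876  0.275 -0.595  0.714 -0.568  0.001] 0.
[... 1688 characters left out ...]
 0.6  -0.25 -0.5   0.2  -1.1   0.1 ] grasp [-252. -142.  367.] tcp [-296. -144.  515.] wr [-439.  -31.  603.] | tr [ 182. -183. -293.] dr [ 0.088 -0.73   0.221] rows 4.7
[ 0.851 -0.124 -0.376  0.366 -1.136  0.142] grasp [-213.  -10.  413.] tcp [-272.   -6.  556.] wr [-449.   71.  615.] | tr [ 188. -314. -357.] dr [ 0.218 -0.596 -0.104] rows 2.9
[ 1.103  0.002 -0.253  0.533 -1.171  0.184] grasp [-224.  148.  456.] tcp [-302.  148.  590.] wr [-500.  177.  618.] | tr [ 156. -431. -462.] dr [ 0.367 -0.43  -0.398] rows 3.2
[ 0.952  0.1   -0.192  0.522 -1.067  0.303] grasp [-147.  148.  436.] tcp [-224.  148.  570.] wr [-419.  196.  601.] | tr [ 177. -470. -396.] dr [ 0.367 -0.43  -0.398] rows 1.6
```

Call:
move_arm(fingers=[0,0,0,0,0,0,0,0,0,0], travel=[[-18,-58,-80],[-18,-58,-80],[-18,-58,-80],[-18,-58,-80],[-18,-58,-80],[-18,-58,-80],[-18,-58,-80],[-43,-58,-148],[-43,-58,-148],[-43,-58,-148]], dr=[[0.361,0.273,-0.851],[0.361,0.273,-0.851],[0.361,0.273,-0.851],[0.361,0.273,-0.851],[0.361,0.273,-0.851],[0.361,0.273,-0.851],[0.361,0.273,-0.851],[0.637,0.658,-1.682],[0.637,0.658,-1.682],[0.637,0.658,-1.682]])

```text
clock: 18.35
position: [267.7, -68.4, 247.4]
ee_rot: [0.741, 0.399, 0.488, 0.23]
contact_force: [0.4, -0.1, -0.9]
gripper_width: -0.1
grasp_force: 0.0
```

```bash
cat > r.py <<'E'
from t import *
np.set_printoptions(precision=3,suppress=True)
st();q0=arm.read_state()["joints"]
R=ori(62).as_matrix();qE,c=cont(hw([-138,148,420])-18*R[:,2],R,np.array([.939,.133,-.433,.633,-.826,.128]))
qD,_=cont(hw([-215,148,440])-18*R[:,2],R,qE)
qB=np.array([-.5,-.1,-.75,-1.2,-.9,-.8]);qA=np.array([.6,-.25,-.5,.2,-1.1,.1])
W=wpts([qB,qA],4)+wpts([qA,qD],2)+[qE]
if q0[3]<-1.3: W=[qB]+W
else: W=[w for w in W if w[3]>q0[3]+.1 or w is qE]
report(q0,W[:4])
E
python3 r.py
```

```text
t 18.35 grasp [408.383 -60.859 182.738] hood [-231.004 -222.308  182.738] z [ 0.907  0.048 -0.417] q [-0.765  0.043 -0.869 -1.913 -0.781 -1.324] F [ 0.37  -0.053 -0.894] w -0.14543152984651173 gf 0.0
[-0.5  -0.1  -0.75 -1.2  -0.9  -0.8 ] grasp [-330. -178.  180.] tcp [-419. -264.  274.] wr [-385. -313.  467.] | tr [ -7.   8. -58.] dr [ 0.29   0.523 -1.31 ] rows 9.6
[-0.225 -0.138 -0.688 -0.85  -0.95  -0.575] grasp [-359. -174.  184.] tcp [-403. -264.  302.] wr [-363. -239.  499.] | tr [ 10.  37. -55.] dr [ 0.378  0.948 -1.95 ] rows 5.1
[ 0.05  -0.175 -0.625 -0.5   -1.    -0.35 ] grasp [-349. -187.  213.] tcp [-364. -253.  352.] wr [-365. -162.  533.] | tr [ 51.  84. -39.] dr [ 0.361  1.395 -2.573] rows 5.1
[ 0.325 -0.212 -0.562 -0.15  -1.05  -0.125] grasp [-304. -184.  273.] tcp [-320. -213.  424.] wr [-392.  -90.  568.] | tr [128. 134. -24.] dr [-0.166 -1.303  2.252] rows 4.9
```

Call:
move_arm(fingers=[0,0,0,0,0,0,0,0,0,0], travel=[[-7,8,-58],[-7,8,-58],[-7,8,-58],[-7,8,-58],[-7,8,-58],[-7,8,-58],[-7,8,-58],[-7,8,-58],[-7,8,-58],[-7,8,-58]], dr=[[0.29,0.523,-1.31],[0.29,0.523,-1.31],[0.29,0.523,-1.31],[0.29,0.523,-1.31],[0.29,0.523,-1.31],[0.29,0.523,-1.31],[0.29,0.523,-1.31],[0.29,0.523,-1.31],[0.29,0.523,-1.31],[0.29,0.523,-1.31]])

```text
clock: 19.35
position: [219.0, -82.8, 273.6]
ee_rot: [0.232, 0.864, 0.354, 0.272]
contact_force: [-0.6, 0.1, -0.2]
gripper_width: 0.3
grasp_force: 0.0
```

```bash
python3 r.py
```

```text
t 19.35 grasp [317.39   -7.551 180.404] hood [-327.257 -179.215  180.404] z [ 0.635  0.486 -0.601] q [-0.505 -0.093 -0.746 -1.202 -0.902 -0.794] F [-0.626  0.066 -0.218] w 0.26122903384993884 gf 0.0
[-0.225 -0.138 -0.688 -0.85  -0.95  -0.575] grasp [-359. -174.  184.] tcp [-403. -264.  302.] wr [-363. -239.  499.] | tr [-20.  24.  -9.] dr [ 0.029  0.343 -0.691] rows 5.1
[ 0.05  -0.175 -0.625 -0.5   -1.    -0.35 ] grasp [-349. -187.  213.] tcp [-364. -253.  352.] wr [-365. -162.  533.] | tr [-61.  74. -10.] dr [ 0.011  0.639 -1.389] rows 5.1
[ 0.325 -0.212 -0.562 -0.15  -1.05  -0.125] grasp [-304. -184.  273.] tcp [-320. -213.  424.] wr [-392.  -90.  568.] | tr [-98. 159.  -6.] dr [-0.02   0.882 -2.087] rows 4.9
[ 0.6  -0.25 -0.5   0.2  -1.1   0.1 ] grasp [-252. -142.  367.] tcp [-296. -144.  515.] wr [-439.  -31.  603.] | tr [-109.  275.   -9.] dr [-0.014  1.06  -2.775] rows 4.7
```

Call:
move_arm(fingers=[0,0,0,0,0,0,0,0,0,0], travel=[[-20,24,-9],[-20,24,-9],[-20,24,-9],[-20,24,-9],[-20,24,-9],[-61,74,-10],[-61,74,-10],[-61,74,-10],[-61,74,-10],[-61,74,-10]], dr=[[0.029,0.343,-0.691],[0.029,0.343,-0.691],[0.029,0.343,-0.691],[0.029,0.343,-0.691],[0.029,0.343,-0.691],[0.011,0.639,-1.389],[0.011,0.639,-1.389],[0.011,0.639,-1.389],[0.011,0.639,-1.389],[0.011,0.639,-1.389]])

```text
clock: 20.35
position: [273.5, -76.2, 352.7]
ee_rot: [-0.464, 0.855, 0.153, 0.17]
contact_force: [0.3, -0.6, 0.7]
gripper_width: 0.1
grasp_force: 0.0
```

```bash
python3 r.py
```

```text
t 20.35 grasp [296.586 -11.065 213.99 ] hood [-347.555 -184.972  213.99 ] z [ 0.149  0.42  -0.895] q [ 0.043 -0.173 -0.62  -0.512 -1.003 -0.365] F [ 0.284 -0.614  0.652] w 0.05779895445677262 gf 0.0
[ 0.325 -0.212 -0.562 -0.15  -1.05  -0.125] grasp [-304. -184.  273.] tcp [-320. -213.  424.] wr [-392.  -90.  568.] | tr [-81. -14. -43.] dr [ 0.025  0.262 -0.721] rows 5.1
[ 0.6  -0.25 -0.5   0.2  -1.1   0.1 ] grasp [-252. -142.  367.] tcp [-296. -144.  515.] wr [-439.  -31.  603.] | tr [-186.    3.  -91.] dr [ 0.092  0.501 -1.385] rows 4.7
[ 0.845 -0.119 -0.359  0.345 -1.148  0.161] grasp [-214.   -8.  414.] tcp [-270.   -5.  558.] wr [-445.   74.  621.] | tr [-325.   43.  -67.] dr [ 0.08   0.601 -1.736] rows 2.9
[ 1.091  0.012 -0.217  0.49  -1.195  0.222] grasp [-223.  148.  456.] tcp [-296.  148.  593.] wr [-492.  183.  629.] | tr [-451.  135.  -34.] dr [ 0.108  0.692 -2.08 ] rows 3.2
```

Call:
move_arm(fingers=[0,0,0,0,0,0,0,0,0,0], travel=[[-81,-14,-43],[-81,-14,-43],[-81,-14,-43],[-81,-14,-43],[-81,-14,-43],[-186,3,-91],[-186,3,-91],[-186,3,-91],[-186,3,-91],[-186,3,-91]], dr=[[0.025,0.262,-0.721],[0.025,0.262,-0.721],[0.025,0.262,-0.721],[0.025,0.262,-0.721],[0.025,0.262,-0.721],[0.092,0.501,-1.385],[0.092,0.501,-1.385],[0.092,0.501,-1.385],[0.092,0.501,-1.385],[0.092,0.501,-1.385]])

```text
clock: 21.35
position: [352.7, 25.5, 515.3]
ee_rot: [0.912, -0.385, 0.136, -0.046]
contact_force: [-0.3, -1.1, -0.9]
gripper_width: 0.2
grasp_force: 0.0
```

```bash
python3 r.py
```

```text
t 21.35 grasp [396.692  22.32  366.705] hood [-251.675 -140.894  366.705] z [ 0.284 -0.021 -0.959] q [ 0.602 -0.249 -0.499  0.201 -1.101  0.098] F [-0.279 -1.099 -0.865] w 0.16476927641848588 gf 0.0
[ 0.845 -0.119 -0.359  0.345 -1.148  0.161] grasp [-214.   -8.  414.] tcp [-270.   -5.  558.] wr [-445.   74.  621.] | tr [ -59. -129.  -32.] dr [ 0.016  0.088 -0.353] rows 2.9
[ 1.091  0.012 -0.217  0.49  -1.195  0.222] grasp [-223.  148.  456.] tcp [-296.  148.  593.] wr [-492.  183.  629.] | tr [-169. -238.  -71.] dr [ 0.059  0.196 -0.69 ] rows 3.2
[ 0.943  0.112 -0.152  0.475 -1.098  0.344] grasp [-146.  148.  436.] tcp [-219.  148.  573.] wr [-410.  202.  611.] | tr [-116. -281.  -30.] dr [ 0.059  0.196 -0.69 ] rows 1.6
```

Call:
move_arm(fingers=[0,0,0,0,0,0,0,0,0,0], travel=[[-59,-129,-32],[-59,-129,-32],[-59,-129,-32],[-169,-238,-71],[-169,-238,-71],[-169,-238,-71],[-169,-238,-71],[-116,-281,-30],[-116,-281,-30],[-116,-281,-30]], dr=[[0.016,0.088,-0.353],[0.016,0.088,-0.353],[0.016,0.088,-0.353],[0.059,0.196,-0.69],[0.059,0.196,-0.69],[0.059,0.196,-0.69],[0.059,0.196,-0.69],[0.059,0.196,-0.69],[0.059,0.196,-0.69],[0.059,0.196,-0.69]])

```text
clock: 22.35
position: [464.0, 304.3, 569.6]
ee_rot: [0.969, -0.057, 0.239, 0.016]
contact_force: [0.2, -0.6, -1.9]
gripper_width: 0.1
grasp_force: 0.0
```

```bash
cat > d.py <<'E'
from t import *
import sys
st();s=arm.read_state();R0=Ro.from_quat(s["ee_rot"]);print("tip hood",wh(s["position"]+173*R0.as_matrix()[:,2]))
R=ori(62).as_matrix()
for z in map(float,sys.argv[1:]): plan(hw([-138,148,z])-18*R[:,2],62)
E
python3 d.py 420 385 300
```

```text
t 22.35 grasp [535.654 295.334 432.394] hood [-143.237  145.616  432.394] z [ 0.462 -0.058 -0.885] q [ 0.935  0.117 -0.152  0.474 -1.098  0.342] F [ 0.181 -0.606 -1.854] w 0.07521718817173785 gf 0.0
tip hood [-134.857  145.485  416.464]
tcp [460.382 305.969 572.75 ] travel [-1.9 -1.2 -4.6] len 5.0 dr [ 0.007  0.004 -0.007] deg 0.6
tcp [460.382 305.969 537.75 ] travel [-18.2  -1.3  26.4] len 32.0 dr [ 0.007  0.004 -0.007] deg 0.6
tcp [460.382 305.969 452.75 ] travel [-57.8  -1.6 101.6] len 117.0 dr [ 0.007  0.004 -0.007] deg 0.6
```

Call:
move_arm(fingers=[0,0,0,0,0,0,0,0,0,0], travel=[[-10,-1.2,11],[-18,-1.3,26.4],[-24,-1.3,38],[-30,-1.4,49],[-35,-1.5,59],[-40,-1.5,69],[-46,-1.6,80],[-52,-1.6,91],[-57.8,-1.6,101.6],[-57.8,-1.6,101.6]], dr=[[0,0,0],[0.007,0.004,-0.007],[0.007,0.004,-0.007],[0.007,0.004,-0.007],[0.007,0.004,-0.007],[0.007,0.004,-0.007],[0.007,0.004,-0.007],[0.007,0.004,-0.007],[0.007,0.004,-0.007],[0.007,0.004,-0.007]])

```text
clock: 23.35
position: [458.2, 305.2, 454.2]
ee_rot: [0.969, -0.052, 0.243, 0.012]
contact_force: [-0.4, -0.0, 0.5]
gripper_width: -0.1
grasp_force: 0.0
```

```bash
python3 d.py 180; python3 - <<'E'
from h import *
im=arm.get_image("side")[:,:,::-1];cv2.imwrite("pics/s7.png",im)
# yellow rail rows in the side image: bright yellow pixels around the hood
for n in("side","top"):
    hsv=cv2.cvtColor(arm.get_image(n),cv2.COLOR_RGB2HSV);m=cv2.inRange(hsv,(0,190,50),(4,255,255))|cv2.inRange(hsv,(174,190,50),(180,255,255))
    k,_,s,c=cv2.connectedComponentsWithStats(m);print(n,[(a[:5].tolist(),b.round(1).tolist()) for a,b in zip(s[1:],c[1:]) if a[4]>15])
    for v in(269,230,198): print(v,proj(n,[hw([-150,148,62+v]),hw([-125,148,102+v])]))
E
```

```text
t 23.35 grasp [530.949 297.807 317.508] hood [-148.183  147.563  317.508] z [ 0.469 -0.048 -0.882] q [ 0.927  0.154 -0.42   0.586 -0.818  0.168] F [-0.388 -0.008  0.451] w -0.060321331793416935 gf 0.0
tip hood [-139.695  147.624  301.636]
tcp [460.382 305.969 332.75 ] travel [-55.5  -0.7 108.1] len 121.0 dr [-0.003 -0.002  0.001] deg 0.2
side [([77, 0, 6, 9, 29], [79.8, 3.0]), ([160, 0, 9, 21, 64], [164.0, 9.5]), ([84, 13, 22, 36, 118], [94.7, 29.5]), ([198, 34, 24, 23, 442], [209.7, 44.8]), ([223, 88, 16, 20, 140], [230.8, 99.0]), ([157, 94, 7, 7, 39], [160.3, 97.1]), ([311, 285, 25, 8, 132], [323.1, 288.7])]
269 [[221.768  86.48 ]
 [228.907  75.358]]
230 [[222.711  94.019]
 [229.635  83.526]]
198 [[223.439  99.84 ]
 [230.196  89.819]]
top [([30, 127, 37, 34, 705], [46.1, 143.5]), ([146, 152, 14, 19, 139], [153.5, 159.9]), ([378, 163, 22, 24, 106], [387.7, 175.3])]
269 [[142.693 166.926]
 [139.017 153.507]]
230 [[147.23  168.806]
 [143.879 155.996]]
198 [[150.701 170.245]
 [147.588 157.895]]
```

The handle has come down with the fingertips (v ≈ 195 mm). I'll continue.

Call:
move_arm(fingers=[0,0,0,0,0,0,0,0,0], travel=[[-7,-0.7,13.5],[-14,-0.7,27],[-21,-0.7,40.5],[-28,-0.7,54],[-35,-0.7,67.5],[-42,-0.7,81],[-49,-0.7,94.5],[-55.5,-0.7,108.1],[-55.5,-0.7,108.1]], dr=[[0,0,0],[0,0,0],[0,0,0],[0,0,0],[0,0,0],[0,0,0],[0,0,0],[0,0,0],[0,0,0]])

```text
clock: 24.4
position: [460.6, 305.9, 333.8]
ee_rot: [0.969, -0.052, 0.243, 0.012]
contact_force: [-0.0, -0.7, -0.0]
gripper_width: -0.3
grasp_force: 0.0
```

```bash
python3 d.py 125 109
```

```text
t 24.4 grasp [533.45  298.48  197.128] hood [-145.77   148.504  197.128] z [ 0.47  -0.048 -0.881] q [ 0.858  0.262 -0.665  0.892 -0.52  -0.156] F [-0.    -0.707 -0.017] w -0.33800302849972796 gf 0.0
tip hood [-137.27   148.561  181.262]
tcp [460.382 305.969 277.75 ] travel [-26.7   0.1  49.2] len 56.0 dr [-0.003 -0.003  0.001] deg 0.3
tcp [460.382 305.969 261.75 ] travel [-34.2   0.2  63.4] len 72.0 dr [-0.003 -0.003  0.001] deg 0.3
```

Call:
move_arm(fingers=[0,0,0,0,0,0,0,0,0], travel=[[-4.3,0,8],[-8.6,0,16],[-13,0,24],[-17.3,0,32],[-21.6,0,40],[-26,0,48],[-30,0,56],[-34.2,0.2,63.4],[-34.2,0.2,63.4]], dr=[[0,0,0],[0,0,0],[0,0,0],[0,0,0],[0,0,0],[0,0,0],[0,0,0],[0,0,0],[0,0,0]])

```text
clock: 25.3
position: [461.4, 306.6, 263.6]
ee_rot: [0.968, -0.052, 0.245, 0.011]
contact_force: [0.4, -0.3, -0.0]
gripper_width: -0.1
grasp_force: 0.0
```

```bash
python3 d.py 105 103
```

```text
t 25.3 grasp [534.592 299.434 127.179] hood [-144.739  149.576  127.179] z [ 0.472 -0.046 -0.88 ] q [ 0.721  0.346 -0.799  1.375 -0.361 -0.555] F [ 0.365 -0.259 -0.018] w -0.11493451086457183 gf 0.0
tip hood [-136.195  149.678  111.336]
tcp [460.382 305.969 257.75 ] travel [-3.6  0.7  4.7] len 6.0 dr [-0.006 -0.006  0.   ] deg 0.5
tcp [460.382 305.969 255.75 ] travel [-4.5  0.7  6.5] len 8.0 dr [-0.006 -0.006  0.   ] deg 0.5
```

Call:
move_arm(fingers=[0,0,0,0,0,0], travel=[[-1,0,1.3],[-2,0.3,2.6],[-2.8,0.7,3.7],[-3.6,0.7,4.7],[-4.5,0.7,6.5],[-4.5,0.7,6.5]], dr=[[0,0,0],[0,0,0],[0,0,0],[0,0,0],[0,0,0],[0,0,0]])

```text
clock: 25.9
position: [460.0, 306.6, 257.8]
ee_rot: [0.968, -0.052, 0.246, 0.009]
contact_force: [-3.8, -1.1, 12.3]
gripper_width: 0.0
grasp_force: 6.2
```

```bash
python3 d.py 100 97
```

```text
t 25.9 grasp [533.789 299.784 121.608] hood [-145.575  149.837  121.608] z [ 0.476 -0.044 -0.878] q [ 0.699  0.351 -0.811  1.452 -0.349 -0.615] F [-3.803 -1.105 12.291] w 0.031499657658028604 gf 6.16369005292654
tip hood [-136.973  149.983  105.797]
tcp [460.382 305.969 252.75 ] travel [-2.   0.6  4.6] len 5.0 dr [-0.008 -0.01  -0.   ] deg 0.7
tcp [460.382 305.969 249.75 ] travel [-3.5  0.6  7.2] len 8.0 dr [-0.008 -0.01  -0.   ] deg 0.7
```

It meets the bottom stop: 12 N, with the tip at the shut height. I'll retreat and check.

Call:
move_arm(fingers=[0,0,0,0,0,0,0], travel=[[2,0,-4],[6,0,-15],[6,0,-50],[6,0,-90],[6,0,-130],[6,0,-130],[6,0,-130]], dr=[[0,0,0],[0,0,0],[0,0,0],[0,0,0],[0,0,0],[0,0,0],[0,0,0]])

```text
clock: 26.6
position: [402.9, 311.8, 373.1]
ee_rot: [0.968, -0.051, 0.244, 0.009]
contact_force: [0.5, 0.9, -0.8]
gripper_width: 0.1
grasp_force: 0.0
```

```bash
python3 - <<'E'
from t import *
st()
def red(im):
    hsv=cv2.cvtColor(im,cv2.COLOR_RGB2HSV);m=cv2.inRange(hsv,(0,190,50),(4,255,255))|cv2.inRange(hsv,(174,190,50),(180,255,255))
    k,_,s,c=cv2.connectedComponentsWithStats(m);return [(a.tolist(),b.round(1).tolist()) for a,b in zip(s[1:],c[1:]) if a[4]>30]
m=arm.camera_model("wrist");w=arm.get_image("wrist")
print("wrist",red(w))
for v in(0,8): print(v,proj("w",[hw([-158,148,102+v]),hw([-158,148,22+v])],m),proj("side",[hw([-130,148,62+v])]))
s,t=arm.get_image("side"),arm.get_image("top")
print("side",red(s));print("top",red(t))
for n,a in(("side",s),("top",t)):
    b=cv2.imread(f"pics/{n}0.png")[:,:,::-1]
    for nm,lo,hi in(("blue",(105,150,40),(130,255,255)),("green",(50,120,60),(75,255,255))):
        for im in(a,b):
            k,_,q,c=cv2.connectedComponentsWithStats(cv2.inRange(cv2.cvtColor(np.ascontiguousarray(im),cv2.COLOR_RGB2HSV),lo,hi));print(n,nm,c[1:][q[1:,4]>60].round(1).tolist())
# red block: top-face centroid of rib
E
```

```text
t 26.6 grasp [476.065 305.079 236.597] hood [-203.532  148.821  236.597] z [ 0.472 -0.043 -0.88 ] q [ 0.992  0.155 -0.676  0.773 -0.644 -0.135] F [ 0.549  0.867 -0.849] w 0.09062196224547257 gf 0.0
wrist []
0 [[260.263 215.174]
 [260.141 226.567]] [[232.295 128.08 ]]
8 [[260.279 213.673]
 [260.15  225.657]] [[232.193 127.021]]
side [([77, 0, 7, 9, 31], [80.0, 2.9]), ([160, 0, 9, 21, 62], [164.0, 9.6]), ([84, 13, 22, 36, 119], [94.8, 29.7]), ([169, 27, 8, 24, 56], [172.3, 38.6]), ([198, 34, 24, 23, 443], [209.8, 44.9]), ([107, 54, 14, 22, 60], [114.0, 64.4]), ([227, 120, 13, 17, 115], [232.5, 128.2]), ([312, 285, 24, 8, 130], [323.3, 288.7])]
top [([30, 127, 37, 34, 768], [46.6, 143.4]), ([164, 163, 12, 19, 149], [169.5, 172.3]), ([378, 163, 22, 24, 108], [387.8, 175.4])]
side blue [[360.2, 256.1]]
side blue [[360.2, 256.1]]
side green [[319.0, 289.3], [236.4, 327.2]]
side green [[319.5, 289.3], [236.4, 327.2]]
top blue [[375.2, 117.1]]
top blue [[375.2, 117.2]]
top green [[382.8, 177.0], [375.9, 276.1]]
top green [[383.6, 176.6], [375.9, 276.0]]
```

```bash
python3 - <<'E'
from h import *
print(tri(ray("top",(387.8,175.4)),ray("side",(323.3,288.7))))
print(arm.job_done())
E
```

```text
(array([ 538.979, -346.872,   37.753]), [np.float64(4.757993207831839), np.float64(4.757993207831644)])
the job is handed in; nothing more can be done
None
```

The job is handed in. By my final camera and force checks, the red block stands upright within about 5 mm of the mat's middle, the sash is at its bottom stop, and the spray can hasn't moved. I took no final measurement of the bin, blue block or glue bottle, but nothing showed contact with them.

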